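# Load a transfer tank with gel cassettes and clip on its lid

### The arm

A 7-joint arm with a two-finger parallel gripper is mounted at the origin on a cart in front of the work surface, level with it; the furniture and walls round the work are solid. World frame = base frame: x ahead of the robot, y to its left, z up, the work surface at z = 0. Lengths are in mm, angles in rad, forces in N, time in s.
With the tool pointing down it reaches from about 425 to 825 mm from the base axis. Payload 3.6 kg.
Tool frame: the origin (TCP) lies between the finger pads; the fingertips stand ctrl.tips_ahead ahead of it and the grasp point (between the pads) lies 8 mm behind it (ctrl.tips_ahead is the distance from the TCP to the fingertips, in mm); z points along the fingers, y is the direction in which the jaws open and shut (so a half turn about z gives the same grasp; the last joint's range is limited). The gripper opens to 85 mm and grips with 20 to 120 N. Pads are 22 mm wide; open, the fingers measure 114 mm over their backs; the gripper's body (76 mm by 85 mm) begins 54 mm behind the grasp point. The pads swing forward as they close: fully open they stand 13 mm farther back than shut.
Start: joints at [-1.248, 0.615, -0.013, 1.423, 0.008, 1.103, -0.04], TCP at [222.728, 610.619, 242.297] pointing down, gripper open.
Joint ranges: [-3.12, 3.12], [-0.3, 2.06], [-1.34, 1.32], [0.26, 2.42], [-1.36, 4.5], [0.01, 1.98], [-2.84, 2.84]. Speed limits (rad/s): [2.79, 2.79, 3.14, 3.14, 3.14, 3.14, 3.14].

### API

Orientations are given as [roll, pitch, yaw] about the fixed x, y, z axes, in that order (R = Rz(yaw) Ry(pitch) Rx(roll)).
In Python, from station import ctrl, optics gives the robot as it stands.
- The arm moves only by the tool apply_moves, never from a script. Its argument "motion" is a list of rows, each an object of numbers: "hand": the closure, from 0 (fully open) to 1 (shut); "tx", "ty", "tz": the shift along the tool's x, y, z in mm; "yaw": the turn about the tool's z in degrees. In form: [{"hand": .., "tx": .., "ty": .., "tz": .., "yaw": ..}, ...]. A call has 1 to 12 rows; each row is the pose to reach, as a shift and turn from the pose commanded when the call began, along the tool's axes at that moment; what a row does not reach only later rows make up. A row lasts 1/10 s, in which the tool goes at most 50 mm and 8.59 degrees, less where a joint would pass 70% of its speed; a pose out of reach is approached as far as the arm can. A call with a gripper value outside its range is refused whole. The fingers move at their own pace and stop on an object; the grip force is fixed at half the most. Time passes only in rows, so rows that repeat a pose let the fingers close. It gives the time, the measured TCP pose, the force and the opening at its end, in the units of the state.
- ctrl.observe(): the state, without advancing time (a new reading comes with each control period).
- optics.snapshot(name): name is "scene" or "top" or "wrist"; returns a dict with "image" (480x640x3 uint8, red, green, blue), "range_z" (480x640 float32, mm along the optical axis (not along the pixel's ray), 0 where there is no reading), "fov_y" (degrees; the focal length in pixels is half the picture's height over the tangent of half this angle, whatever the lens; pixels are square), "cx", "cy" (the principal point, pixels), "xyz" and "rotation" of the camera in the world. Camera axes: x right, y up, looking along -z (the intrinsics and any distortion apply to the point x, -y, -z); pixel columns grow to the right and rows downward; lengths in mm; the calibration is good to about 2 mm. A picture is of the moment at which its call begins.
- ctrl.job_done(): hands the job in, once; it reports no verdict.
The state is a dict: "clock": time; "qpos": joint angles; "dq": joint speeds; "tau": joint torques, N m; "ee_pos": TCP position; "eef_rot": TCP orientation; "contact_force": force on the tool from outside, world axes, zero at the start; "torque": the same for the moment, N m; "opening": opening from 0.0 (shut) to 1.0 (fully open).
Only numpy, scipy, OpenCV 4.12 (cv2) and the standard library are available. Lean on these libraries where they do the work, as an engineer would, in place of code of your own. Each camera call takes 0.05 s, during which the arm holds its last target.

### The job

Set up the transfer tank: take every gel cassette out of the drip rack and slide each one edgewise down into a slot of its own in the tank until it stands on the floor of the tank. Then, holding or pushing the lid, press it straight down over the loaded tank until it sits home on the rim and both side clips have snapped under it. Leave the other things on the bench where they are.

Things in the scene. Friction and masses are not known exactly. Their poses are not given: they have to be found in the camera images.
- cassette_0: Gel cassette, upright flat grey plate 66 mm wide (x), 8 thick (y), 64 tall, pale panel on each face; on top a ribbed grip tab 36 wide (x), 10 thick (y), 62 to 85 mm above the origin. Origin: centre of underside, z up. 0.06 to 0.11 kg. Starts on edge in the drip rack. Only 2 to 4 of the 4 are present; all alike.
- cassette_1: Another gel cassette, same as cassette_0; may be absent.
- cassette_2: Another gel cassette, same as cassette_0; may be absent.
- cassette_3: Another gel cassette, same as cassette_0; may be absent.
- tank: Fixed white open tank, 78 mm wide (x), 156 long (y), wall tops 57 mm and inner floor 5 mm above the bench. Origin: centre of underside, z up. Four slots across it (long in x, 38 mm apart in y) between round vertical ribs 49 mm high; the wider gaps between slots are not for cassettes. A seated cassette tops out at 90 mm, above the walls.
- tank_slot0 (a point): Slot 0: point on the tank floor where a seated cassette's underside centre comes; axes as the tank's, cassette x along tank x (either way). Each slot is 10.5 mm wide (y) and 70 mm long (x).
- tank_slot1 (a point): Slot 1: point on the tank floor where a seated cassette's underside centre comes; axes as the tank's, cassette x along tank x (either way).
- tank_slot2 (a point): Slot 2: point on the tank floor where a seated cassette's underside centre comes; axes as the tank's, cassette x along tank x (either way).
- tank_slot3 (a point): Slot 3: point on the tank floor where a seated cassette's underside centre comes; axes as the tank's, cassette x along tank x (either way).
- tank_rim (a point): Centre of the tank at the level of the rim's top, 45 mm above the bench. The rim is a flange along the outside of each long wall, 8 mm wide, 5 mm thick, that the lid rests on and its clips snap under; the walls rise 12 mm above it and locate the lid.
- rack: Fixed aluminium drip rack with steel rods, 90 mm (x) by 168 (y), 45 high, floor 5 mm above the bench. Cassettes start in its four slots, 38 mm apart along y, plates along x. Origin: centre of underside.
- lid: Grey clip-on hood, 88 mm (x) by 166 (y), loose, 0.16 to 0.26 kg, standing on its end skirts. Origin: centre, level with the end skirts' lower edges, z up. Long skirts end 19 mm above it. Fits over the tank walls with 2 mm play a side, either way round, lid y along tank y; home, the long skirts rest on the rim and the lid's origin is 26 mm above the tank's.
- lid_grip (a point): Middle of the grip bar on top of the lid, 86 mm above the lid's origin. The bar is 14 mm thick (lid x), 70 mm long (lid y), 26 mm tall, its top 99 mm above the lid's origin.
- clip_a (a joint): Sprung hinge (rad) of the rigid clip arm, 30 mm wide, mid-length on the lid's -x side: 0 = straight down (at rest, or snapped in), about 0.15 when spread by the rim. It meets the rim 16 mm before home; both together need 6 to 12 N straight down to spread (first 6 mm), then ride down at about 3 N and snap in 1 mm before home.
- clip_b (a joint): Sprung hinge (rad) of the rigid clip arm, 30 mm wide, mid-length on the lid's +x side: 0 = straight down (at rest, or snapped in), about 0.15 when spread by the rim. It meets the rim 16 mm before home; both together need 6 to 12 N straight down to spread (first 6 mm), then ride down at about 3 N and snap in 1 mm before home.
- pbs_bottle: Capped bottle, 70 mm across, 141 mm tall, bystander behind the work, loose; leave it alone. Origin: centre of the underside.
- tube_rack: Orange micro tube rack, 66 x 142 x 47 mm, bystander behind the work, loose; leave it alone. Origin: centre of the underside.
- well_plate: Well plate, 86 x 128 x 21 mm, bystander behind the work, loose; leave it alone. Origin: centre of the underside.
- flask: Culture flask lying flat, 48 x 101 x 25 mm, bystander behind the work, loose; leave it alone. Origin: centre of the underside.
- timer: Bench timer, 74 x 62 x 19 mm, bystander behind the work, loose; leave it alone. Origin: centre of the underside.
There are look-alikes about, which are no part of the job. What is shaped like the cassette_3 but purple is not meant.

How it is judged:
By the outcome, as a careful person would: the job done as asked, in the order asked, and still so for the second after the job is handed in, with the robot touching nothing.
Of cassette_0, cassette_1, cassette_2, cassette_3 only 2 to 4 are there at a start; the rules pass over those that are not, and their reading is None.
At some moment in a run one of lid may be knocked a few centimetres aside while the robot is not near it.
It also fails if it takes over 210 s, if anything falls off the work surface, if the arm or the gripper's body presses on something with over 40 N, if the wrist force passes 120 N, or if a joint passes its speed limit or range.

## Working session

There is one attempt and no reset: what is moved stays moved. The work goes in short steps, Python scripts to look and compute and a tool call to move; the robot and the scene stay as the last step left them, time stands still between calls to the robot, and variables do not carry over. Pictures are saved under pics/ and viewed, and the job is handed in when it is done.

Besides the shell and the picture viewer there is one more tool, called after ">>>" in YAML: its name, and indented under it one key for each argument. apply_moves: Moves the arm, as the interface text tells. Its arguments: {"type":"object","properties":{"motion":{"type":"array","items":{"type":"object","properties":{"hand":{"type":"number"},"tx":{"type":"number"},"ty":{"type":"number"},"tz":{"type":"number"},"yaw":{"type":"number"}}}}},"required":["motion"]}

```bash
ls; mkdir -p pics
python3 - <<'E'
from station import ctrl, optics
import cv2
print(ctrl.observe(), ctrl.tips_ahead)
for n in ["scene","top","wrist"]:
    s=optics.snapshot(n); cv2.imwrite(f"pics/a_{n}.png",s["image"][:,:,::-1])
    print(n,{k:v for k,v in s.items() if k not in("image","range_z")}, s["range_z"].min(), s["range_z"].max())
E
```

```text
pics
{'clock': 0.0, 'qpos': array([-1.24750984,  0.61595648, -0.0126417 ,  1.42491274,  0.00808245,
        1.10338774, -0.04038555]), 'dq': array([-0.00055724,  0.00012852,  0.00141227, -0.00094542, -0.00091528,
       -0.00014953,  0.00247585]), 'tau': array([-1.49854473e-04, -4.69216061e+01,  2.58875890e-01, -1.71031970e+01,
        9.83663136e-03,  9.41141130e-03,  2.73164595e-06]), 'ee_pos': array([222.47355143, 609.95432129, 241.10925743]), 'eef_rot': array([-3.13897778e+00,  8.06204980e-06,  2.79190001e+00]), 'contact_force': array([-0.20061762, -0.57927186, -0.93953064]), 'torque': array([ 0.05213605, -0.0390041 , -0.01093321]), 'opening': 1.0024630508673609} 11.0
scene {'fov_y': 53.4998629058097, 'cx': 328.59762494088, 'cy': 238.93447103150234, 'xyz': array([ 72.79871536, 767.7757236 , 929.5610291 ]), 'rotation': array([ 0.84367573, -0.01132548, -2.54343587])} 0.0 2082.5488
top {'fov_y': 55.77606673797085, 'cx': 313.8245481835464, 'cy': 234.8595946937343, 'xyz': array([ 455.33527687,  -31.3927251 , 1342.69713953]), 'rotation': array([ 0.14066152, -0.00307821, -1.58643491])} 0.0 2068.743
wrist {'fov_y': 58.275355394796314, 'cx': 317.83546675114866, 'cy': 248.09770901701378, 'xyz': array([160.83921965, 632.30416901, 372.41470907]), 'rotation': array([-0.26287372,  0.00213107,  1.22314145])} 0.0 1261.3246
```

View pics/a_scene.png

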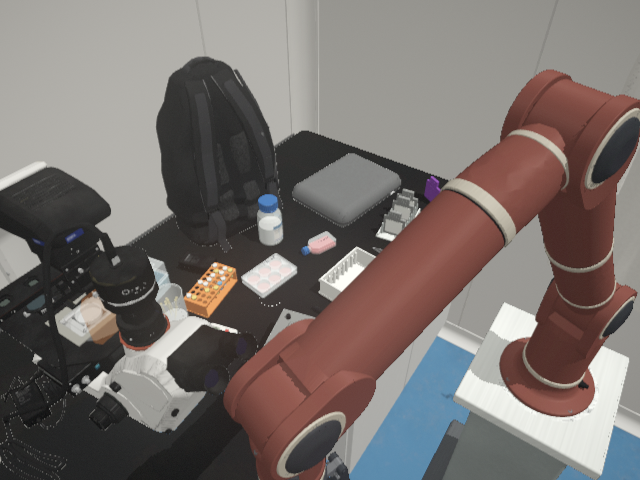

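View pics/a_top.png

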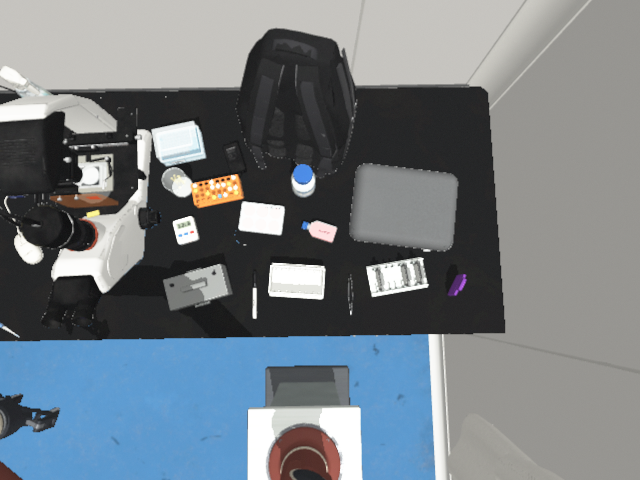

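View pics/a_wrist.png

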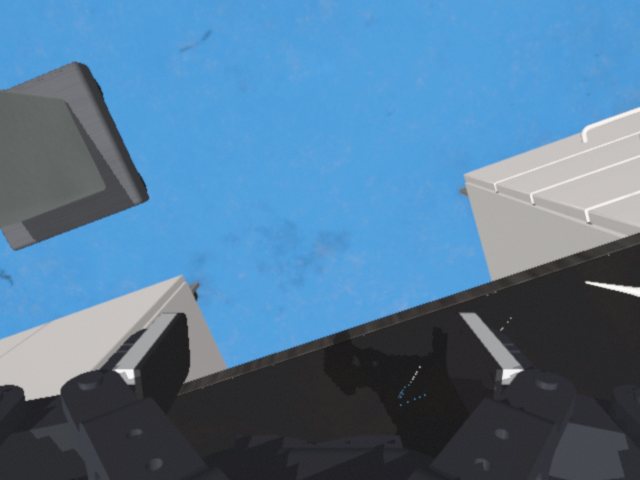

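```bash
cat > h.py <<'E'
import numpy as np, cv2
from scipy.spatial.transform import Rotation as R
def cam(s):
    f=240/np.tan(np.radians(s["fov_y"])/2)
    return f,s["cx"],s["cy"],np.array(s["xyz"]),R.from_euler('xyz',s["rotation"]).as_matrix()
def cloud(s):
    f,cx,cy,t,M=cam(s); z=s["range_z"]
    v,u=np.mgrid[0:480,0:640]
    P=np.stack([(u-cx)/f*z,-(v-cy)/f*z,-z],-1)
    W=P@M.T+t; W[z<=0]=np.nan
    return W
def ray(s,uv,z):
    f,cx,cy,t,M=cam(s); uv=np.atleast_2d(uv).astype(float)
    d=np.stack([(uv[:,0]-cx)/f,-(uv[:,1]-cy)/f,-np.ones(len(uv))],-1)@M.T
    return t+d*((z-t[2])/d[:,2])[:,None]
def proj(s,p):
    f,cx,cy,t,M=cam(s); q=(np.atleast_2d(p)-t)@M
    return np.stack([cx+f*q[:,0]/-q[:,2],cy-f*q[:,1]/-q[:,2]],-1)
E
python3 - <<'E'
from station import ctrl, optics
from h import *
s=optics.snapshot("top")
W=cloud(s)
im=s["image"][:,:,::-1]
c=cv2.resize(im[225:325,145:475],None,fx=2.4,fy=2.4,interpolation=cv2.INTER_CUBIC); cv2.imwrite("pics/b_top.png",c)
for uv in [(220,320),(298,281),(320,281),(380,320),(398,277),(385,277),(408,275),(197,287),(457,285),(450,310)]:
    print(uv,W[uv[1],uv[0]].round(0))
s=optics.snapshot("scene");im=s["image"][:,:,::-1]
c=cv2.resize(im[165:365,300:460],None,fx=3,fy=3,interpolation=cv2.INTER_CUBIC); cv2.imwrite("pics/b_sc.png",c)
E
```

```text
(220, 320) [399. 240.  -6.]
(298, 281) [509.  10.   2.]
(320, 281) [507. -54.   7.]
(380, 320) [ 392. -228.   -7.]
(398, 277) [ 516. -286.   -2.]
(385, 277) [ 516. -246.    4.]
(408, 275) [ 517. -296.   89.]
(197, 287) [493. 284.  94.]
(457, 285) [ 488. -436.   69.]
(450, 310) [ 417. -436.   -9.]
```

View pics/b_top.png

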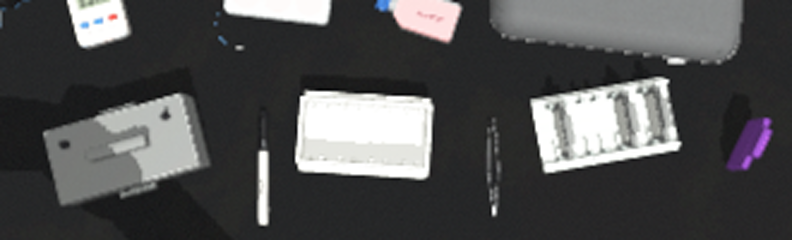

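View pics/b_sc.png

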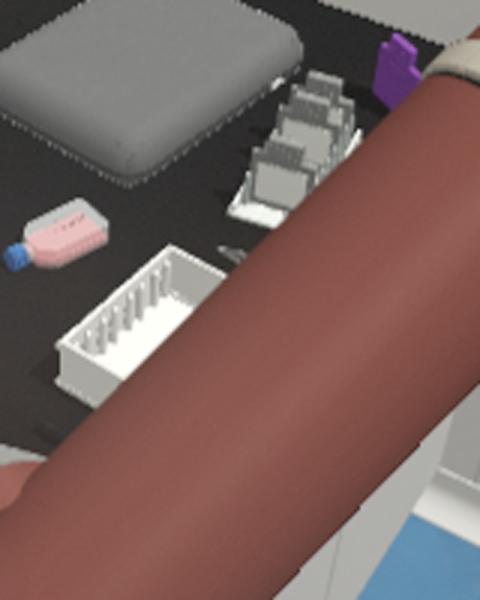

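```bash
cat > plan.py <<'E'
import sys,numpy as np
from station import ctrl
o=ctrl.observe(); p=o["ee_pos"]; r=o["eef_rot"]; y=r[2]
print("at",p.round(1),"rpy",r.round(3),"F",np.round(o["contact_force"],1),"open",round(o["opening"],3),"t",round(o["clock"],1))
ex=np.array([np.cos(y),np.sin(y)]); ey=np.array([np.sin(y),-np.cos(y)])
for a in sys.argv[1:]:
    v=[float(k) for k in a.split(",")]
    d=np.array(v[:2])-p[:2]
    dy=0 if len(v)<4 else -np.degrees((v[3]-y+np.pi)%(2*np.pi)-np.pi)
    print(a,"-> tx %.1f ty %.1f tz %.1f yaw %.1f"%(d@ex,d@ey,p[2]-v[2],dy))
E
python3 plan.py 320,430,260,3.14 480,285,260,3.14 500,-10,260,3.14 515,-275,260,3.14
```

```text
at [222.6 610.3 241.8] rpy [-3.14  -0.     2.792] F [-0.1 -0.3  0.1] open 1.0 t 0.2
320,430,260,3.14 -> tx -153.3 ty -136.0 tz -18.2 yaw -19.9
480,285,260,3.14 -> tx -353.3 ty -217.4 tz -18.2 yaw -19.9
500,-10,260,3.14 -> tx -473.1 ty -487.7 tz -18.2 yaw -19.9
515,-275,260,3.14 -> tx -578.0 ty -731.6 tz -18.2 yaw -19.9
```

>>> apply_moves:
  motion:
    - {"tx": -40, "ty": -30, "tz": -18, "yaw": -4, "hand": 0}
    - {"tx": -80, "ty": -65, "tz": -18, "yaw": -8, "hand": 0}
    - {"tx": -115, "ty": -100, "tz": -18, "yaw": -12, "hand": 0}
    - {"tx": -153, "ty": -136, "tz": -18, "yaw": -16, "hand": 0}
    - {"tx": -195, "ty": -153, "tz": -18, "yaw": -20, "hand": 0}
    - {"tx": -235, "ty": -169, "tz": -18, "yaw": -20, "hand": 0}
    - {"tx": -275, "ty": -185, "tz": -18, "yaw": -20, "hand": 0}
    - {"tx": -315, "ty": -201, "tz": -18, "yaw": -20, "hand": 0}
    - {"tx": -353, "ty": -217, "tz": -18, "yaw": -20, "hand": 0}
    - {"tx": -353, "ty": -217, "tz": -18, "yaw": -20, "hand": 0}
    - {"tx": -353, "ty": -217, "tz": -18, "yaw": -20, "hand": 0}

```text
clock: 1.35
ee_pos: [480.6, 284.7, 260.1]
eef_rot: [-3.141, -0.0, 3.138]
contact_force: [0.2, 0.7, -0.4]
opening: 1.0
```

```bash
python3 - <<'E'
from station import ctrl, optics
import cv2
s=optics.snapshot("wrist"); cv2.imwrite("pics/c_lid.png",s["image"][:,:,::-1]); print(s["xyz"],s["rotation"],s["fov_y"])
E
python3 plan.py 500,-10,260,3.1416 515,-275,260,3.1416
```

```text
[414.94069278 284.42161906 391.27853089] [-2.62466199e-01 -1.95452254e-04  1.56900988e+00] 58.275355394796314
at [479.5 286.2 260.1] rpy [ 3.141e+00 -1.000e-03  3.141e+00] F [0.2 0.5 0.2] open 0.999 t 1.4
500,-10,260,3.1416 -> tx -20.7 ty -296.2 tz 0.1 yaw -0.0
515,-275,260,3.1416 -> tx -35.9 ty -561.2 tz 0.1 yaw -0.0
```

View pics/c_lid.png

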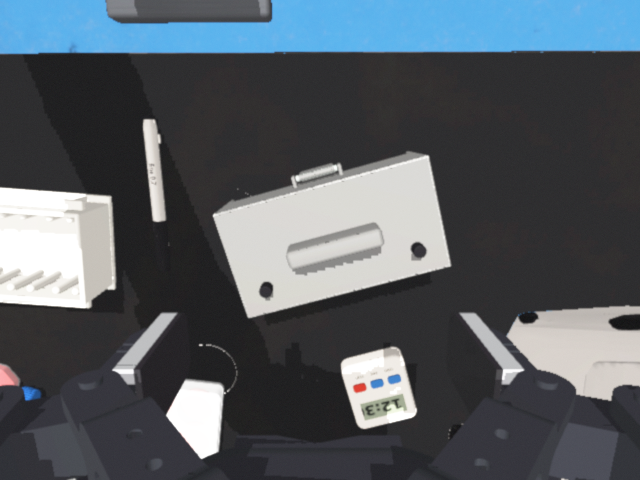

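Lid with grip bar at about (335,245), timer (378,385), tank at the left edge (60,250). On to the tank and rack.

>>> apply_moves:
  motion:
    - {"tx": -10, "ty": -48, "tz": 0, "yaw": 0, "hand": 0}
    - {"tx": -20, "ty": -96, "tz": 0, "yaw": 0, "hand": 0}
    - {"tx": -20, "ty": -145, "tz": 0, "yaw": 0, "hand": 0}
    - {"tx": -20, "ty": -195, "tz": 0, "yaw": 0, "hand": 0}
    - {"tx": -20, "ty": -245, "tz": 0, "yaw": 0, "hand": 0}
    - {"tx": -20, "ty": -296, "tz": 0, "yaw": 0, "hand": 0}
    - {"tx": -20, "ty": -296, "tz": 0, "yaw": 0, "hand": 0}
    - {"tx": -20, "ty": -296, "tz": 0, "yaw": 0, "hand": 0}

```text
clock: 2.2
ee_pos: [499.5, -9.7, 260.5]
eef_rot: [3.141, 0.0, 3.14]
contact_force: [0.2, 0.7, 0.7]
opening: 1.0
```

```bash
python3 - <<'E'
from station import ctrl, optics
import cv2,pickle
s=optics.snapshot("wrist"); cv2.imwrite("pics/c_tank.png",s["image"][:,:,::-1]); print(ctrl.observe()["ee_pos"],s["xyz"],s["rotation"])
pickle.dump((s,ctrl.observe()),open("tank1.pkl","wb"))
E
python3 plan.py  515,-275,260,3.1416
```

```text
[499.61597069  -7.93487231 260.41056518] [433.74297365 -10.31514896 391.62692177] [-2.62979091e-01 -1.25630901e-03  1.57161962e+00]
at [499.6  -7.9 260.4] rpy [ 3.14  -0.    -3.139] F [ 0.3  0.7 -0.1] open 1.003 t 2.2
515,-275,260,3.1416 -> tx -14.8 ty -267.1 tz 0.4 yaw 0.1
```

View pics/c_tank.png

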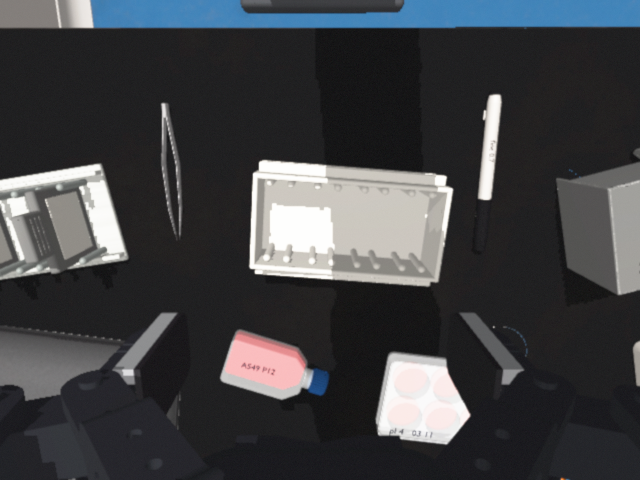

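Tank at (350,222), with ribs in pairs along both long walls. Left edge shows the rack.

>>> apply_moves:
  motion:
    - {"tx": -10, "ty": -45, "tz": 0, "yaw": 0, "hand": 0}
    - {"tx": -15, "ty": -90, "tz": 0, "yaw": 0, "hand": 0}
    - {"tx": -15, "ty": -135, "tz": 0, "yaw": 0, "hand": 0}
    - {"tx": -15, "ty": -180, "tz": 0, "yaw": 0, "hand": 0}
    - {"tx": -15, "ty": -225, "tz": 0, "yaw": 0, "hand": 0}
    - {"tx": -15, "ty": -267, "tz": 0, "yaw": 0, "hand": 0}
    - {"tx": -15, "ty": -267, "tz": 0, "yaw": 0, "hand": 0}
    - {"tx": -15, "ty": -267, "tz": 0, "yaw": 0, "hand": 0}

```text
clock: 3.05
ee_pos: [515.8, -275.1, 259.8]
eef_rot: [3.14, -0.0, -3.14]
contact_force: [-0.0, 0.8, 0.8]
opening: 0.998
```

Run:
```python
from station import ctrl, optics
import cv2,pickle
s=optics.snapshot("wrist"); cv2.imwrite("pics/c_rack.png",s["image"][:,:,::-1]); print(ctrl.observe()["ee_pos"],s["xyz"],s["rotation"])
pickle.dump((s,ctrl.observe()),open("rack1.pkl","wb"))
```

```text
[ 516.09300262 -273.75643304  259.93441624] [ 450.013634   -276.02615539  391.01166249] [-0.26295386 -0.00233485  1.57472681]
```

View pics/c_rack.png

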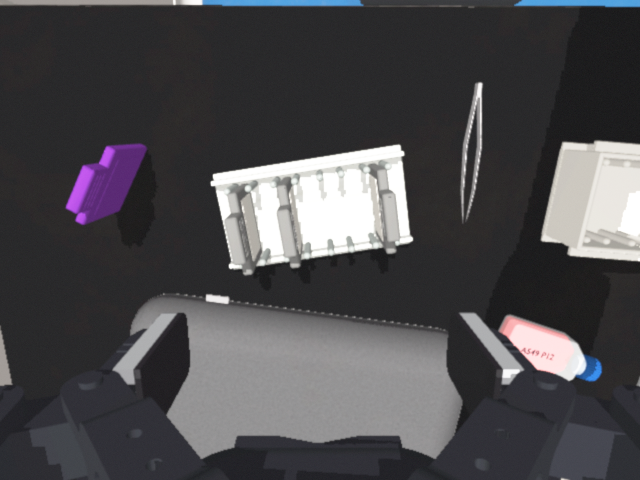

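Candidates: grey cassettes at (237,230), (287,222), (388,208) in the rack; purple look-alike at (108,182), not meant. Checking in a close crop and measuring.

```bash
cat > meas.py <<'E'
from h import *
def minrect(P):
    (c,wh,a)=cv2.minAreaRect(P.astype(np.float32)); 
    return c,wh,a
def blobs(s,zlo,zhi,box,minpx=60):
    W=cloud(s); x,y,z=W[...,0],W[...,1],W[...,2]
    m=(z>zlo)&(z<zhi)&(x>box[0])&(x<box[1])&(y>box[2])&(y<box[3])
    m=m.astype(np.uint8); n,l,st,ce=cv2.connectedComponentsWithStats(m,connectivity=8)
    out=[]
    for i in range(1,n):
        if st[i,4]<minpx: continue
        P=W[l==i]; out.append((P,ce[i]))
    return out
E
python3 - <<'E'
from meas import *; import pickle
s,o=pickle.load(open("rack1.pkl","rb"))
im=s["image"][:,:,::-1]
cv2.imwrite("pics/d_rack.png",cv2.resize(im[120:290,50:450],None,fx=2,fy=2,interpolation=cv2.INTER_CUBIC))
W=cloud(s)
for uv in [(350,300),(450,50),(150,280),(310,165),(335,205),(237,230),(289,222),(388,208)]: print(uv,W[uv[1],uv[0]].round(1),s["range_z"][uv[1],uv[0]])
for P,c in blobs(s,72,110,(440,600,-400,-150)):
    z=np.median(P[:,2]); 
    print(c.round(0),len(P),z.round(1),np.percentile(P[:,2],[10,90]).round(1),minrect(P[np.abs(P[:,2]-z)<4][:,:2]))
E
```

```text
(350, 300) [ 607.8 -243.1   -0.9] 419.50677
(450, 50) [ 3.831e+02 -1.646e+02 -2.000e-01] 360.7381
(150, 280) [ 587.8 -435.9   -0.9] 413.72452
(310, 165) [ 477.9 -281.9    6.2] 378.8002
(335, 205) [ 513.5 -259.4    4.9] 389.36774
(237, 230) [ 518.1 -333.1   88.8] 309.32452
(289, 222) [ 511.9 -295.6   90. ] 306.65778
(388, 208) [ 501.7 -225.4   89.3] 304.95294
[389. 216.] 864 89.2 [80.9 90.3] ((508.9262390136719, -223.02825927734375), (36.31904602050781, 10.130806922912598), 9.060262680053711)
[287. 231.] 806 89.2 [82.3 90.3] ((520.7691040039062, -298.0712585449219), (35.9687614440918, 10.166860580444336), 9.076263427734375)
[236. 239.] 911 88.9 [77.9 90.2] ((526.7401123046875, -335.46881103515625), (36.387691497802734, 10.30474853515625), 8.6743803024292)
```

View pics/d_rack.png

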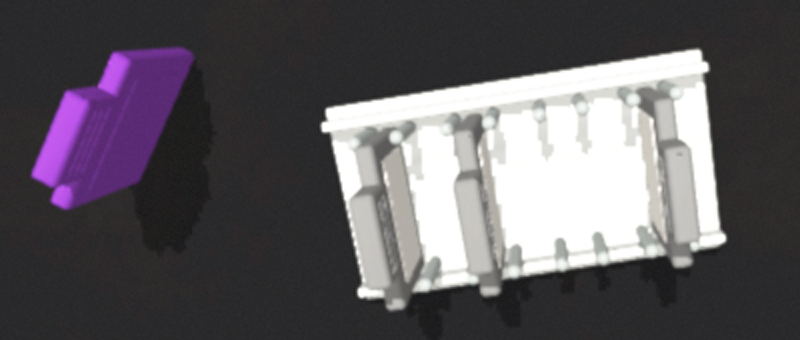

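Run:
```python
from meas import *; import pickle
s,o=pickle.load(open("tank1.pkl","rb"))
W=cloud(s)
for u,v in [(300,225),(180,280),(350,183),(350,171),(350,276)]: print(W[v,u].round(1))
for lo,hi in [(53,60),(42,47.5),(47.5,52)]:
  for P,c in blobs(s,lo,hi,(430,590,-120,110),8):
    print(lo,c.round(0),len(P),np.median(P[:,2]).round(1),P[:,:2].mean(0).round(1),[np.round(k,2) for k in minrect(P[:,:2])])
im=s["image"][:,:,::-1]
cv2.imwrite("pics/d_tank.png",cv2.resize(im[140:310,230:470],None,fx=3,fy=3,interpolation=cv2.INTER_CUBIC))
```

```text
[516.3 -26.2   3.3]
[ 571.4 -142.6   -1.3]
[471.8  15.1  55.5]
[463.6  15.8  44. ]
[551.8  17.6  44.4]
53 [348. 227.] 3031 56.3 [507.1  14.6] [array([508.82,  14.5 ]), array([156.67,  78.61]), np.float64(85.64)]
42 [352. 174.] 2010 44.6 [465.8  17.2] [array([465.92,  17.7 ]), array([151.17,   8.43]), np.float64(85.62)]
42 [259. 182.] 8 43.5 [472.8 -57.1] [array([472.85, -57.11]), array([0.2 , 5.94]), np.float64(85.1)]
42 [291. 184.] 25 46.8 [473.4 -31.5] [array([473.71, -31.67]), array([5.5 , 4.99]), np.float64(89.93)]
42 [320. 185.] 9 46.0 [474.9  -8.5] [array([475.33,  -8.52]), array([0.82, 4.79]), np.float64(89.94)]
42 [336. 186.] 11 46.5 [475.5   4.3] [array([475.63,   4.66]), array([2.5 , 3.16]), np.float64(1.17)]
42 [340. 187.] 8 46.8 [476.2   8.2] [array([476.41,   8.26]), array([4.13, 0.83]), np.float64(0.96)]
42 [362. 188.] 10 46.4 [477.2  25.6] [array([477.29,  25.52]), array([1.61, 3.95]), np.float64(48.31)]
42 [382. 190.] 12 46.7 [478.4  41.7] [array([478.51,  41.72]), array([1.68, 4.26]), np.float64(66.03)]
42 [408. 192.] 14 45.2 [480.5  63.1] [array([480.7 ,  63.06]), a
[... 3618 characters left out ...]
.7] [array([535.76, -36.43]), array([3.85, 4.59]), np.float64(75.88)]
47.5 [279. 264.] 83 49.8 [539.5 -42.3] [array([539.34, -40.55]), array([43.61,  2.54]), np.float64(83.66)]
47.5 [331. 262.] 23 48.3 [538.5   0.9] [array([538.41,   0.73]), array([4.61, 4.33]), np.float64(33.24)]
47.5 [356. 265.] 23 48.2 [540.5  22.5] [array([540.33,  22.48]), array([4.4 , 4.24]), np.float64(1.02)]
47.5 [376. 266.] 18 48.1 [541.9  38.9] [array([542.09,  38.94]), array([3.4 , 4.17]), np.float64(20.51)]
47.5 [401. 268.] 21 48.1 [543.4  60. ] [array([543.17,  60.06]), array([4.27, 3.98]), np.float64(56.11)]
47.5 [421. 269.] 21 48.5 [544.6  76.9] [array([544.68,  76.94]), array([3.41, 4.69]), np.float64(42.42)]
```

View pics/d_tank.png

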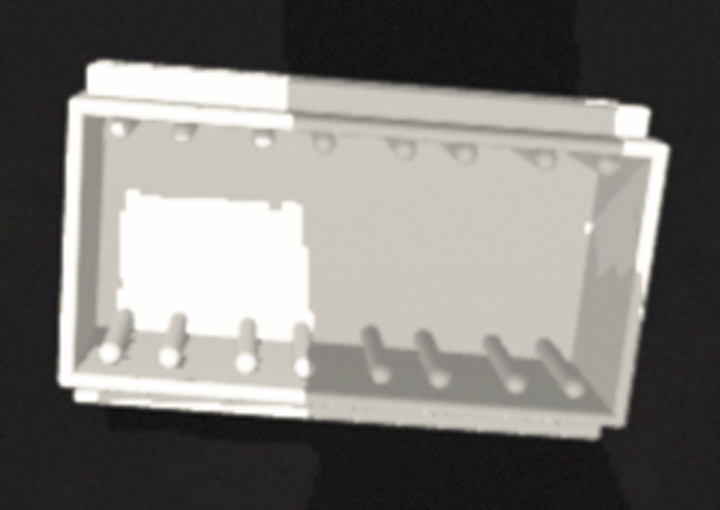

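```bash
python3 plan.py 508.9,-223.0,140,-2.984
```

```text
at [ 516.1 -273.8  259.9] rpy [ 3.139  0.    -3.137] F [ 0.2 -0.4  0.1] open 0.998 t 3.1
508.9,-223.0,140,-2.984 -> tx 7.0 ty 50.8 tz 119.9 yaw -8.8
```

>>> apply_moves:
  motion:
    - {"tx": 4, "ty": 30, "tz": 10, "yaw": -4, "hand": 0.72}
    - {"tx": 7, "ty": 51, "tz": 35, "yaw": -9, "hand": 0.72}
    - {"tx": 7, "ty": 51, "tz": 70, "yaw": -9, "hand": 0.72}
    - {"tx": 7, "ty": 51, "tz": 100, "yaw": -9, "hand": 0.72}
    - {"tx": 7, "ty": 51, "tz": 120, "yaw": -9, "hand": 0.72}
    - {"tx": 7, "ty": 51, "tz": 120, "yaw": -9, "hand": 0.72}
    - {"tx": 7, "ty": 51, "tz": 120, "yaw": -9, "hand": 0.72}

```text
clock: 3.8
ee_pos: [508.7, -223.9, 140.8]
eef_rot: [3.141, 0.001, -2.981]
contact_force: [0.7, -0.3, 0.4]
opening: 0.28
```

```bash
cat > look.py <<'E'
import sys,pickle,numpy as np,cv2
from station import ctrl, optics
from meas import *
def state(n=4):
    E=[];
    for i in range(n):
        s=optics.snapshot("wrist"); o=ctrl.observe(); r=o["eef_rot"]
        E.append(np.r_[o["ee_pos"],r[2]%(2*np.pi),o["opening"],o["contact_force"]])
    E=np.array(E); m=E.mean(0)
    print("t %.2f TCP %s yaw %.4f open %.3f F %s std %s"%(o["clock"],m[:3].round(2),m[3],m[4],m[5:].round(1),E[:,:4].std(0).round(3)))
    return s,m
if __name__=="__main__":
    s,m=state()
    pickle.dump((s,m),open(sys.argv[1]+".pkl","wb"))
    cv2.imwrite("pics/%s.png"%sys.argv[1],s["image"][:,:,::-1])
E
python3 look.py e1
python3 - <<'E'
from meas import *; import pickle
s,o=pickle.load(open("e1.pkl","rb"))
for P,c in blobs(s,72,100,(440,600,-400,-150),40):
    z=np.median(P[:,2]); 
    print(c.round(0),len(P),z.round(1),[np.round(k,2) for k in minrect(P[np.abs(P[:,2]-z)<3][:,:2])])
E
```

```text
t 4.00 TCP [ 508.99 -225.48  141.78] yaw 3.2998 open 0.280 F [-0.  -0.1 -0. ] std [0.167 0.511 0.142 0.001]
[ 83. 276.] 3096 88.0 [array([ 526.58, -335.04]), array([35.92, 11.3 ]), np.float64(8.23)]
[164. 276.] 2615 88.6 [array([ 520.59, -297.68]), array([36.1 , 10.51]), np.float64(9.42)]
[325. 277.] 1907 89.2 [array([ 508.46, -222.98]), array([35.75,  9.96]), np.float64(9.0)]
```

View pics/e1.png

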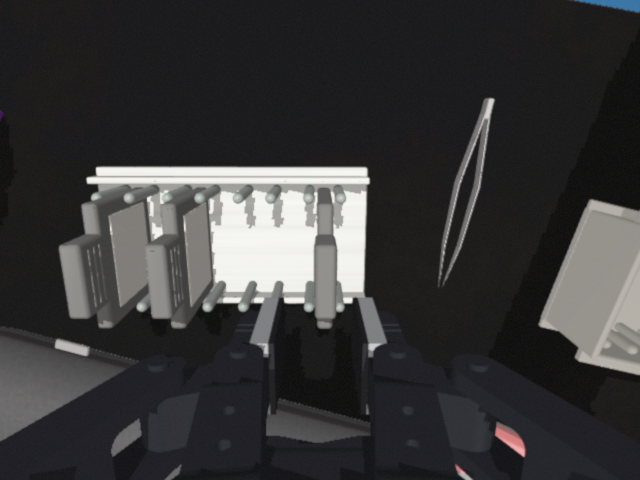

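Second view agrees: tab A centre (508.5, -223.0), top ≈90; the fingers are ~2 mm off in y.

>>> apply_moves:
  motion:
    - {"tx": 0.5, "ty": 2.3, "tz": 20, "yaw": 0, "hand": 0.72}
    - {"tx": 0.5, "ty": 2.3, "tz": 40, "yaw": 0, "hand": 0.72}
    - {"tx": 0.5, "ty": 2.3, "tz": 60, "yaw": 0, "hand": 0.72}
    - {"tx": 0.5, "ty": 2.3, "tz": 68.5, "yaw": 0, "hand": 0.72}
    - {"tx": 0.5, "ty": 2.3, "tz": 68.5, "yaw": 0, "hand": 0.72}
    - {"tx": 0.5, "ty": 2.3, "tz": 68.5, "yaw": 0, "hand": 1}
    - {"tx": 0.5, "ty": 2.3, "tz": 68.5, "yaw": 0, "hand": 1}
    - {"tx": 0.5, "ty": 2.3, "tz": 68.5, "yaw": 0, "hand": 1}
    - {"tx": 0.5, "ty": 2.3, "tz": 68.5, "yaw": 0, "hand": 1}

```text
clock: 4.9
ee_pos: [507.4, -224.4, 72.8]
eef_rot: [-3.14, 0.002, -2.985]
contact_force: [0.5, 0.2, 3.5]
opening: 0.104
```

```bash
python3 look.py e2
```

```text
t 5.10 TCP [ 507.46 -224.36   72.81] yaw 3.2979 open 0.104 F [-0.3  0.   5.3] std [0.007 0.014 0.01  0.   ]
```

View pics/e2.png

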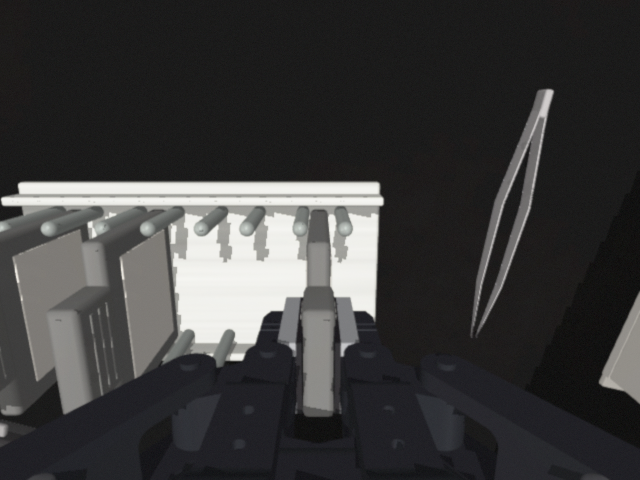

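>>> apply_moves:
  motion:
    - {"tx": 0, "ty": 0, "tz": -15, "yaw": 0, "hand": 1}
    - {"tx": 0, "ty": 0, "tz": -35, "yaw": 0, "hand": 1}
    - {"tx": 0, "ty": 0, "tz": -65, "yaw": 0, "hand": 1}
    - {"tx": 0, "ty": 0, "tz": -100, "yaw": 0, "hand": 1}
    - {"tx": 0, "ty": 0, "tz": -100, "yaw": 0, "hand": 1}

```text
clock: 5.6
ee_pos: [509.5, -225.2, 176.1]
eef_rot: [-3.137, 0.008, -2.985]
contact_force: [0.9, 0.3, -0.3]
opening: 0.104
```

```bash
python3 look.py e3; python3 plan.py 512.9,71.1,155,3.0657
```

```text
t 5.80 TCP [ 506.54 -223.89  171.81] yaw 3.2980 open 0.104 F [ 0.4 -0.3 -1.4] std [0.9   0.383 1.277 0.   ]
at [ 505.6 -223.5  170.4] rpy [ 3.140e+00 -3.000e-03 -2.985e+00] F [ 1.   0.1 -1.7] open 0.105 t 5.8
512.9,71.1,155,3.0657 -> tx -53.1 ty 289.9 tz 15.4 yaw 13.3
```

View pics/e3.png

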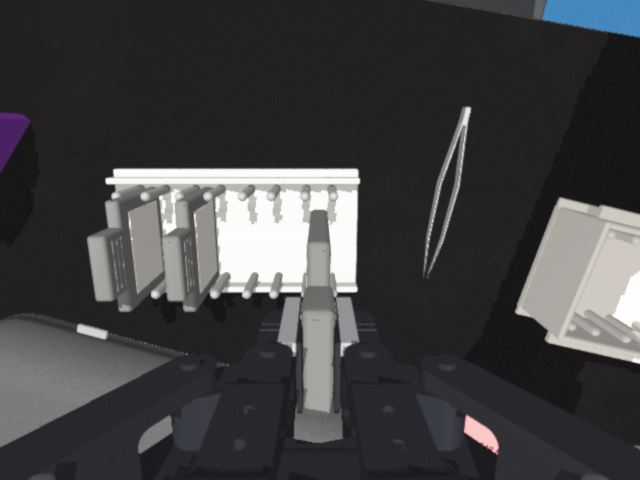

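>>> apply_moves:
  motion:
    - {"tx": -8, "ty": 45, "tz": 0, "yaw": 2, "hand": 1}
    - {"tx": -16, "ty": 90, "tz": 0, "yaw": 5, "hand": 1}
    - {"tx": -25, "ty": 138, "tz": 0, "yaw": 8, "hand": 1}
    - {"tx": -34, "ty": 186, "tz": 0, "yaw": 11, "hand": 1}
    - {"tx": -42, "ty": 230, "tz": 0, "yaw": 13.3, "hand": 1}
    - {"tx": -48, "ty": 262, "tz": 3, "yaw": 13.3, "hand": 1}
    - {"tx": -53, "ty": 290, "tz": 10, "yaw": 13.3, "hand": 1}
    - {"tx": -53, "ty": 290, "tz": 15, "yaw": 13.3, "hand": 1}
    - {"tx": -53, "ty": 290, "tz": 15, "yaw": 13.3, "hand": 1}
    - {"tx": -53, "ty": 290, "tz": 15, "yaw": 13.3, "hand": 1}

```text
clock: 6.8
ee_pos: [513.4, 68.9, 156.0]
eef_rot: [-3.14, -0.002, 3.064]
contact_force: [0.3, 0.2, -0.4]
opening: 0.106
```

```bash
python3 look.py f1
python3 - <<'E'
from meas import *; import pickle
s,o=pickle.load(open("f1.pkl","rb"))
W=cloud(s)
z=W[...,2]
for lo,hi in [(53,60),(47,52)]:
  for P,c in blobs(s,lo,hi,(430,590,-120,130),15):
    if 3<min(minrect(P[:,:2])[1]): print(lo,c.round(0),len(P),np.median(P[:,2]).round(1),P[:,:2].mean(0).round(1),[np.round(k,2) for k in minrect(P[:,:2])])
for lo,hi in [(155,180),(140,153)]:
  for P,c in blobs(s,lo,hi,(430,590,0,130),60):
    print(lo,c.round(0),len(P),np.median(P[:,2]).round(1),P[:,:2].mean(0).round(1),[np.round(k,2) for k in minrect(P[:,:2])])
E
```

```text
t 7.00 TCP [514.01  68.96 156.7 ] yaw 3.0631 open 0.105 F [-0.1  0.1 -0.5] std [0.151 0.237 0.233 0.   ]
53 [205. 239.] 5614 56.2 [501.9   6.5] [array([508.61,  14.13]), array([156.47,  78.1 ]), np.float64(85.61)]
47 [147. 278.] 1160 49.5 [523.4 -32. ] [array([530.9 , -23.32]), array([128.28,  58.9 ]), np.float64(52.82)]
47 [104. 193.] 66 48.0 [472.2 -47.7] [array([472.33, -47.77]), array([4.73, 5.82]), np.float64(53.08)]
47 [134. 193.] 64 48.0 [473.6 -31.4] [array([473.66, -31.5 ]), array([5.16, 5.24]), np.float64(0.2)]
47 [172. 194.] 61 47.9 [475.3 -10.1] [array([475.37, -10.12]), array([4.7 , 5.21]), np.float64(81.7)]
47 [201. 193.] 63 48.0 [476.3   6.2] [array([476.26,   6.02]), array([4.61, 4.77]), np.float64(78.65)]
47 [240. 194.] 63 47.9 [478.3  27.7] [array([478.18,  27.61]), array([5.35, 4.52]), np.float64(51.85)]
47 [269. 194.] 58 48.1 [479.4  43.9] [array([479.46,  44.09]), array([5.07, 4.05]), np.float64(86.8)]
47 [307. 193.] 61 48.2 [481.   65.2] [array([480.99,  65.19]), array([4.88, 4.57]), np.float64(71.5)]
47 [337. 194.] 61 48.1 [482.4  81.7] [array([482.19,  81.81])
[... 382 characters left out ...]
5] [array([539.25,   1.19]), array([4.32, 4.5 ]), np.float64(88.56)]
47 [245. 299.] 54 47.9 [540.8  23. ] [array([540.8 ,  22.92]), array([4.55, 5.03]), np.float64(8.3)]
47 [272. 299.] 51 48.0 [541.9  39.1] [array([541.86,  39.19]), array([4.62, 5.2 ]), np.float64(70.34)]
155 [318. 342.] 6589 173.0 [509.2  69. ] [array([513.42,  65.67]), array([32.68, 34.05]), np.float64(53.93)]
140 [318. 260.] 1097 152.0 [489.6  70.5] [array([492.08,  70.2 ]), array([ 9.01, 18.94]), np.float64(86.13)]
140 [293. 299.] 62 151.3 [502.6  61.2] [array([502.61,  61.23]), array([5.8 , 0.92]), np.float64(84.72)]
140 [342. 299.] 60 151.1 [503.9  77.6] [array([503.98,  77.67]), array([5.51, 1.11]), np.float64(85.71)]
```

View pics/f1.png

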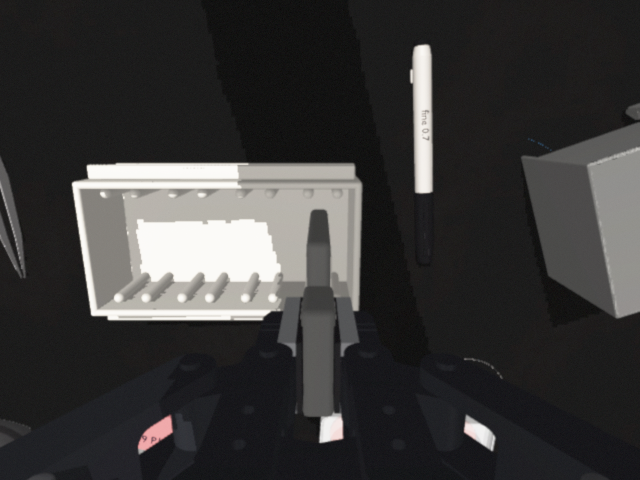

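```bash
cat > align.py <<'E'
# held plate vs slot, all in the wrist camera's world frame
from meas import *; import pickle,sys
def held(s,tcp):
    W=cloud(s); yaw=tcp[3]; 
    ex=-np.array([np.cos(yaw),np.sin(yaw)]); ey=np.array([-ex[1],ex[0]])  # cassette x away from robot, y left
    D=W[...,:2]-tcp[:2]; a=D@ex; b=D@ey; z=W[...,2]
    m=(np.abs(z-(tcp[2]-4.5))<1.5)&(np.abs(b)<12)&(a>-40)&(a<-19)
    A,B=a[m],b[m]
    cs=[]
    for lo in np.arange(-32,-20,2.):
        k=(A>=lo)&(A<lo+2)
        if k.sum()>10: cs.append((lo+1,(B[k].min()+B[k].max())/2,np.ptp(B[k])))
    cs=np.array(cs)
    print("plate-top zmed",np.median(z[m]).round(2),"near end a=",np.percentile(A,1).round(2))
    print(cs.round(2).tolist())
    cb=np.median(cs[:,1]); ca=np.percentile(A,1)+33
    sl=np.polyfit(cs[:,0],cs[:,1],1)[0]
    c=tcp[:2]+ca*ex+cb*ey
    m=(z>tcp[2]+12)&(z<tcp[2]+22)&(np.abs(b)<7)&(np.abs(a)<25)
    r=minrect(np.stack([a[m],b[m]],-1)); print("tab in tool",[np.round(k,2) for k in r], np.median(z[m]).round(2))
    print("held centre",c.round(2),"offs from TCP a,b",ca.round(2),cb.round(2),"slope deg",np.degrees(sl).round(2))
    return c,ex,ey
if __name__=="__main__":
    s,o=pickle.load(open(sys.argv[1]+".pkl","rb"))
    held(s,o)
E
python3 align.py f1
python3 - <<'E'
import numpy as np
near=np.array([(472.2,-47.7),(473.6,-31.4),(475.3,-10.1),(476.3,6.2),(478.3,27.7),(479.4,43.9),(481,65.2),(482.4,81.7)])
far=np.array([(534.8,-52.6),(536.1,-36.1),(537.9,-14.9),(539.1,1.5),(540.8,23.),(541.9,39.1)])
# model: near_i = c + R(th)[xn, off_i], far
off=np.array([-57-8.2,-57+8.2,-19-8.2,-19+8.2,19-8.2,19+8.2,57-8.2,57+8.2])
from scipy.optimize import least_squares
def f(p):
    R=np.array([[np.cos(p[2]),-np.sin(p[2])],[np.sin(p[2]),np.cos(p[2])]])
    o=np.array([-65.15,-48.85,-27.15,-10.85,10.85,27.15,48.85,65.15])
    N=p[:2]+np.c_[np.full(8,-p[3]),o]@R.T; F=p[:2]+np.c_[np.full(6,p[3]),o[:6]]@R.T
    return np.r_[(N-near).ravel(),(F-far).ravel()]
r=least_squares(f,[508,14,-.076,31]); print(r.x.round(4),np.abs(r.fun).max())
c=r.x; u=np.array([-np.sin(c[2]),np.cos(c[2])])
for k in(-57,-19,19,57): print(k,(c[:2]+k*u).round(2))
E
```

```text
plate-top zmed 152.32 near end a= -31.01
[[-31.0, -0.47, 6.87], [-29.0, -0.45, 7.58], [-27.0, -0.45, 7.61], [-25.0, -0.44, 7.63], [-23.0, -0.44, 7.67], [-21.0, -0.43, 7.69]]
tab in tool [array([1.66, 0.78]), array([36.98, 13.94]), np.float64(3.66)] 173.42
held centre [515.96  68.36] offs from TCP a,b 1.99 -0.44 slope deg 0.17
[ 5.085981e+02  1.459800e+01 -7.650000e-02  3.137290e+01] 0.5023875119282053
-57 [504.24 -42.24]
-19 [507.15  -4.35]
19 [510.05  33.54]
57 [512.95  71.43]
```

>>> apply_moves:
  motion:
    - {"tx": 3, "ty": 2.8, "tz": 10, "yaw": 0, "hand": 1}
    - {"tx": 3, "ty": 2.8, "tz": 24, "yaw": 0, "hand": 1}
    - {"tx": 3, "ty": 2.8, "tz": 24, "yaw": 0, "hand": 1}
    - {"tx": 3, "ty": 2.8, "tz": 24, "yaw": 0, "hand": 1}
    - {"tx": 3, "ty": 2.8, "tz": 24, "yaw": 0, "hand": 1}

```text
clock: 7.5
ee_pos: [511.5, 73.7, 133.2]
eef_rot: [3.141, 0.001, 3.066]
contact_force: [0.6, -0.4, -0.9]
opening: 0.106
```

```bash
python3 look.py f2; python3 align.py f2
python3 - <<'E'
from meas import *; import pickle
s,o=pickle.load(open("f2.pkl","rb"))
for P,c in blobs(s,46.5,51,(430,590,0,130),15):
    if 3<min(minrect(P[:,:2])[1]): print(c.round(0),len(P),np.median(P[:,2]).round(1),P[:,:2].mean(0).round(1))
im=s["image"][:,:,::-1]
cv2.imwrite("pics/f2c.png",cv2.resize(im[120:320,180:420],None,fx=3,fy=3,interpolation=cv2.INTER_CUBIC))
E
```

```text
t 7.70 TCP [511.57  73.7  133.28] yaw 3.0657 open 0.107 F [-0.  -0.1 -0.6] std [0.052 0.016 0.043 0.   ]
plate-top zmed 128.82 near end a= -31.23
[[-31.0, -0.49, 6.87], [-29.0, -0.5, 7.58], [-27.0, -0.48, 7.59], [-25.0, -0.5, 7.64], [-23.0, -0.49, 7.66], [-21.0, -0.49, 7.69]]
tab in tool [array([ 1.38, -0.36]), array([13.94, 36.3 ]), np.float64(88.19)] 149.88
held centre [513.29  73.08] offs from TCP a,b 1.77 -0.49 slope deg 0.02
[181. 205.] 86 47.9 [476.6   6.4]
[223. 205.] 81 47.8 [478.2  27.5]
[256. 205.] 93 47.8 [479.5  44.1]
[298. 205.] 88 47.9 [481.   65.4]
[330. 205.] 83 48.0 [482.3  81.7]
[217. 325.] 321 48.5 [543.3  16.1]
[230. 319.] 71 47.8 [540.5  23. ]
[259. 318.] 63 47.8 [541.5  38.9]
```

View pics/f2c.png

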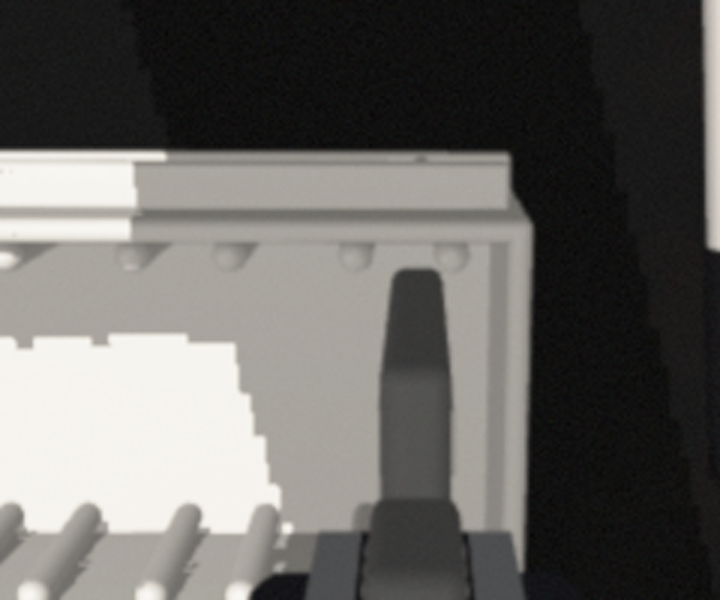

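>>> apply_moves:
  motion:
    - {"tx": 0.2, "ty": -1.8, "tz": 0, "yaw": 0, "hand": 1}
    - {"tx": 0.2, "ty": -1.8, "tz": 4, "yaw": 0, "hand": 1}
    - {"tx": 0.2, "ty": -1.8, "tz": 4, "yaw": 0, "hand": 1}
    - {"tx": 0.2, "ty": -1.8, "tz": 4, "yaw": 0, "hand": 1}
    - {"tx": 0.2, "ty": -1.8, "tz": 4, "yaw": 0, "hand": 1}

```text
clock: 8.2
ee_pos: [510.9, 72.0, 128.7]
eef_rot: [-3.142, -0.0, 3.066]
contact_force: [0.7, 1.0, -1.0]
opening: 0.104
```

```bash
python3 look.py f3; python3 align.py f3
```

```text
t 8.40 TCP [510.92  71.95 128.84] yaw 3.0659 open 0.105 F [ 0.   0.3 -0.5] std [0.016 0.016 0.019 0.   ]
plate-top zmed 124.34 near end a= -31.03
[[-31.0, -0.5, 6.86], [-29.0, -0.51, 7.58], [-27.0, -0.51, 7.61], [-25.0, -0.51, 7.63], [-23.0, -0.33, 7.33], [-21.0, -0.5, 7.67]]
tab in tool [array([1.39, 0.5 ]), array([36.19, 13.95]), np.float64(2.36)] 145.44
held centre [512.85  71.29] offs from TCP a,b 1.97 -0.5 slope deg 0.47
```

>>> apply_moves:
  motion:
    - {"tz": 8, "hand": 1}
    - {"tz": 16, "hand": 1}
    - {"tz": 24, "hand": 1}
    - {"tz": 32, "hand": 1}
    - {"tz": 32, "hand": 1}

```text
$.motion[0]: bad value
```

>>> apply_moves:
  motion:
    - {"tx": 0, "ty": 0, "yaw": 0, "tz": 8, "hand": 1}
    - {"tx": 0, "ty": 0, "yaw": 0, "tz": 16, "hand": 1}
    - {"tx": 0, "ty": 0, "yaw": 0, "tz": 24, "hand": 1}
    - {"tx": 0, "ty": 0, "yaw": 0, "tz": 32, "hand": 1}
    - {"tx": 0, "ty": 0, "yaw": 0, "tz": 32, "hand": 1}

```text
clock: 8.9
ee_pos: [509.8, 71.8, 95.3]
eef_rot: [-3.141, -0.003, 3.066]
contact_force: [-0.1, 0.1, -0.5]
opening: 0.109
```

```bash
python3 look.py f4; python3 align.py f4
```

```text
t 9.10 TCP [510.8   71.89  96.54] yaw 3.0658 open 0.106 F [ 0.1 -0.3 -1.3] std [0.29  0.035 0.381 0.   ]
plate-top zmed 92.27 near end a= -31.06
[[-31.0, -0.49, 6.9], [-29.0, -0.48, 7.59], [-27.0, -0.48, 7.61], [-25.0, -0.48, 7.65], [-23.0, -0.47, 7.66], [-21.0, -0.47, 7.69]]
tab in tool [array([ 1.65, -0.27]), array([13.99, 36.46]), np.float64(88.77)] 113.37
held centre [512.7   71.26] offs from TCP a,b 1.94 -0.48 slope deg 0.12
```

View pics/f4.png

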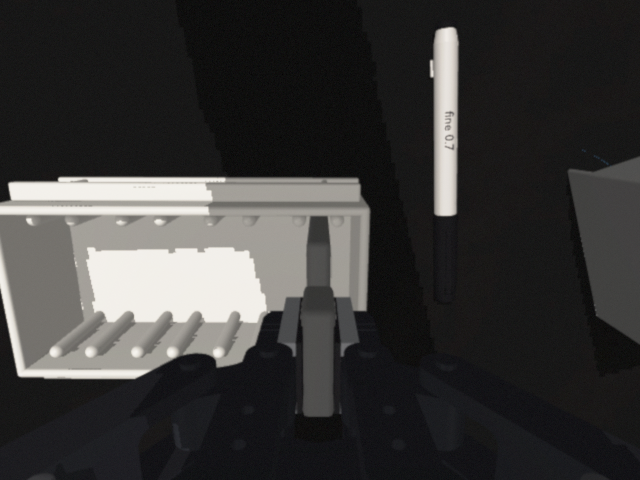

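The plate is between the ribs with no side force. Lowering to the floor.

>>> apply_moves:
  motion:
    - {"tx": 0, "ty": 0, "yaw": 0, "tz": 8, "hand": 1}
    - {"tx": 0, "ty": 0, "yaw": 0, "tz": 16, "hand": 1}
    - {"tx": 0, "ty": 0, "yaw": 0, "tz": 21, "hand": 1}
    - {"tx": 0, "ty": 0, "yaw": 0, "tz": 23.5, "hand": 1}
    - {"tx": 0, "ty": 0, "yaw": 0, "tz": 23.5, "hand": 1}
    - {"tx": 0, "ty": 0, "yaw": 0, "tz": 23.5, "hand": 1}

```text
clock: 9.7
ee_pos: [510.9, 71.9, 73.2]
eef_rot: [3.142, 0.0, 3.066]
contact_force: [-0.2, 0.1, -0.9]
opening: 0.109
```

```bash
python3 look.py f5; python3 align.py f5
```

```text
t 9.90 TCP [510.91  71.93  73.26] yaw 3.0659 open 0.106 F [ 0.1  0.2 -0.8] std [0.014 0.01  0.023 0.   ]
plate-top zmed 68.81 near end a= -31.1
[[-31.0, -0.54, 6.9], [-29.0, -0.53, 7.59], [-27.0, -0.53, 7.59], [-25.0, -0.52, 7.64], [-23.0, -0.52, 7.65], [-21.0, -0.52, 7.69]]
tab in tool [array([ 1.45, -0.65]), array([13.95, 36.29]), np.float64(86.94)] 89.86
held centre [512.76  71.26] offs from TCP a,b 1.9 -0.52 slope deg 0.12
```

>>> apply_moves:
  motion:
    - {"tx": 0, "ty": 0, "yaw": 0, "tz": 1, "hand": 1}
    - {"tx": 0, "ty": 0, "yaw": 0, "tz": 1, "hand": 1}
    - {"tx": 0, "ty": 0, "yaw": 0, "tz": 1, "hand": 0.74}
    - {"tx": 0, "ty": 0, "yaw": 0, "tz": 1, "hand": 0.74}
    - {"tx": 0, "ty": 0, "yaw": 0, "tz": 1, "hand": 0.74}
    - {"tx": 0, "ty": 0, "yaw": 0, "tz": -8, "hand": 0.74}
    - {"tx": 0, "ty": 0, "yaw": 0, "tz": -30, "hand": 0.74}
    - {"tx": 0, "ty": 0, "yaw": 0, "tz": -70, "hand": 0.74}
    - {"tx": 0, "ty": 0, "yaw": 0, "tz": -100, "hand": 0.74}
    - {"tx": 0, "ty": 0, "yaw": 0, "tz": -100, "hand": 0.74}
    - {"tx": 0, "ty": 0, "yaw": 0, "tz": -100, "hand": 0.74}

```text
clock: 11.0
ee_pos: [511.1, 72.0, 174.3]
eef_rot: [3.141, 0.002, 3.066]
contact_force: [-0.9, 0.2, -0.6]
opening: 0.258
```

```bash
python3 look.py f6
python3 - <<'E'
from meas import *; import pickle
s,o=pickle.load(open("f6.pkl","rb"))
for P,c in blobs(s,62,110,(440,600,0,150),100):
    z=np.percentile(P[:,2],80); 
    print(c.round(0),len(P),z.round(1),[np.round(k,2) for k in minrect(P[np.abs(P[:,2]-z)<3][:,:2])])
E
python3 plan.py 520.3,-299.0,175,-2.984
```

```text
t 11.20 TCP [510.02  71.84 172.55] yaw 3.0659 open 0.260 F [-0.8  0.6 -0.4] std [0.174 0.035 0.407 0.   ]
[318. 256.] 2004 89.7 [array([512.27,  71.43]), array([ 9.66, 35.63]), np.float64(85.47)]
at [509.9  71.8 172.2] rpy [-3.141e+00 -3.000e-03  3.066e+00] F [-0.9  0.3  0.2] open 0.262 t 11.2
520.3,-299.0,175,-2.984 -> tx -38.4 ty -369.0 tz -2.8 yaw -13.4
```

View pics/f6.png

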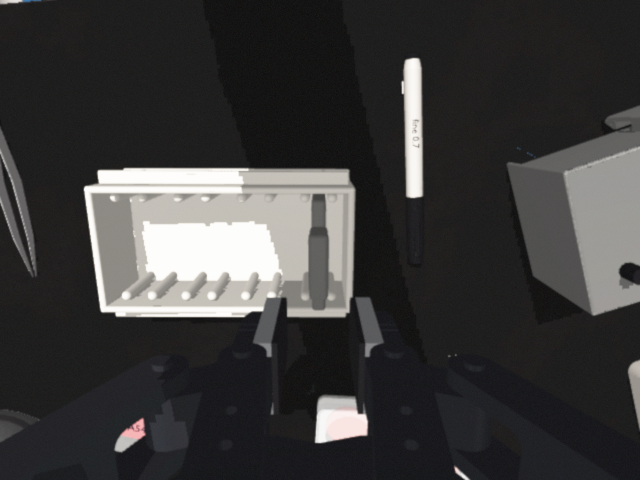

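Cassette A is seated (tab at 89.7, centre (512.3,71.4)). Next cassette B.

```bash
python3 plan.py 519.0,-297.4,175,-2.984
```

```text
at [509.9  71.8 172.2] rpy [-3.141e+00 -3.000e-03  3.066e+00] F [-0.9  0.3  0.2] open 0.262 t 11.2
519.0,-297.4,175,-2.984 -> tx -36.9 ty -367.5 tz -2.8 yaw -13.4
```

>>> apply_moves:
  motion:
    - {"tx": -5, "ty": -45, "tz": 0, "yaw": -2, "hand": 0.72}
    - {"tx": -10, "ty": -92, "tz": 0, "yaw": -4, "hand": 0.72}
    - {"tx": -15, "ty": -140, "tz": 0, "yaw": -6, "hand": 0.72}
    - {"tx": -20, "ty": -188, "tz": 0, "yaw": -8, "hand": 0.72}
    - {"tx": -25, "ty": -236, "tz": 0, "yaw": -10, "hand": 0.72}
    - {"tx": -30, "ty": -284, "tz": 0, "yaw": -12, "hand": 0.72}
    - {"tx": -34, "ty": -330, "tz": 10, "yaw": -13.4, "hand": 0.72}
    - {"tx": -37, "ty": -367.5, "tz": 30, "yaw": -13.4, "hand": 0.72}
    - {"tx": -37, "ty": -367.5, "tz": 35, "yaw": -13.4, "hand": 0.72}
    - {"tx": -37, "ty": -367.5, "tz": 35, "yaw": -13.4, "hand": 0.72}
    - {"tx": -37, "ty": -367.5, "tz": 35, "yaw": -13.4, "hand": 0.72}
    - {"tx": -37, "ty": -367.5, "tz": 35, "yaw": -13.4, "hand": 0.72}

```text
clock: 12.4
ee_pos: [520.9, -295.2, 138.7]
eef_rot: [3.141, 0.001, -2.98]
contact_force: [1.1, 0.7, -0.1]
opening: 0.281
```

```bash
cat > tabs.py <<'E'
from look import *
import sys
s,m=state(); 
pickle.dump((s,m),open(sys.argv[1]+".pkl","wb")); cv2.imwrite("pics/%s.png"%sys.argv[1],s["image"][:,:,::-1])
ex=np.array([np.cos(m[3]),np.sin(m[3])]); ey=np.array([np.sin(m[3]),-np.cos(m[3])])
for P,c in blobs(s,72,100,(440,600,-400,150),100):
    z=np.percentile(P[:,2],60); r=minrect(P[np.abs(P[:,2]-z)<2][:,:2]); d=np.array(r[0])-m[:2]
    print(c.round(0),z.round(1),[np.round(k,2) for k in r],"tool tx %.1f ty %.1f"%(d@ex,d@ey))
E
python3 tabs.py g1
```

```text
t 12.60 TCP [ 520.71 -295.98  138.94] yaw 3.3021 open 0.279 F [ 0.1 -0.5  0.2] std [0.148 0.349 0.039 0.001]
[233. 278.] 89.3 [array([ 526.45, -335.43]), array([36.3 , 10.21]), np.float64(9.22)] tool tx 0.6 ty -39.9
[315. 279.] 89.4 [array([ 520.44, -298.04]), array([35.98,  9.62]), np.float64(9.14)] tool tx 0.6 ty -2.0
```

View pics/g1.png

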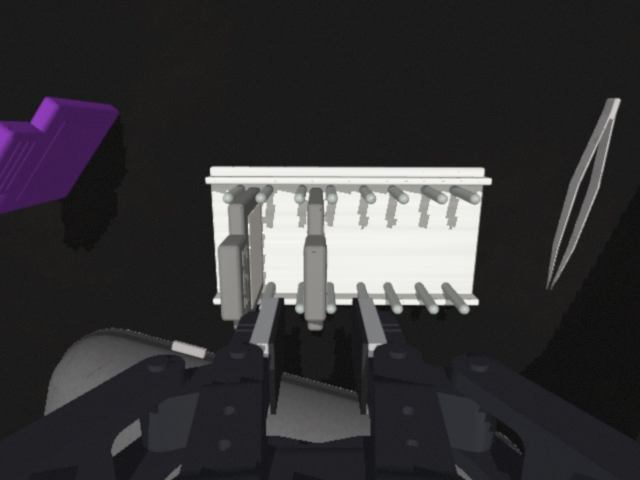

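>>> apply_moves:
  motion:
    - {"tx": 2, "ty": -1.2, "tz": 20, "yaw": 0, "hand": 0.72}
    - {"tx": 2, "ty": -1.2, "tz": 40, "yaw": 0, "hand": 0.72}
    - {"tx": 2, "ty": -1.2, "tz": 60, "yaw": 0, "hand": 0.72}
    - {"tx": 2, "ty": -1.2, "tz": 66, "yaw": 0, "hand": 0.72}
    - {"tx": 2, "ty": -1.2, "tz": 66, "yaw": 0, "hand": 0.72}
    - {"tx": 2, "ty": -1.2, "tz": 66, "yaw": 0, "hand": 1}
    - {"tx": 2, "ty": -1.2, "tz": 66, "yaw": 0, "hand": 1}
    - {"tx": 2, "ty": -1.2, "tz": 66, "yaw": 0, "hand": 1}
    - {"tx": 2, "ty": -1.2, "tz": 66, "yaw": 0, "hand": 1}

```text
clock: 13.5
ee_pos: [518.8, -299.2, 73.3]
eef_rot: [-3.14, 0.002, -2.983]
contact_force: [-0.5, -0.2, 3.4]
opening: 0.107
```

```bash
python3 look.py g2;python3 align.py g2; python3 plan.py 508.5,34,165,3.0657
```

```text
t 13.70 TCP [ 518.77 -299.16   73.32] yaw 3.2997 open 0.105 F [-0.2  0.1  5. ] std [0.01  0.02  0.011 0.   ]
plate-top zmed 68.4 near end a= -30.8
[[-31.0, -0.36, 6.54], [-29.0, -0.52, 7.59], [-27.0, -0.52, 7.61], [-25.0, -0.34, 7.3], [-23.0, -0.35, 7.33], [-21.0, -0.35, 7.34]]
tab in tool [array([1.68, 0.76]), array([36.54, 13.96]), np.float64(3.41)] 89.45
held centre [ 521.   -299.16] offs from TCP a,b 2.2 -0.35 slope deg 0.61
at [ 518.8 -299.1   73.3] rpy [-3.141e+00  1.000e-03 -2.983e+00] F [-0.2 -0.1  6.3] open 0.106 t 13.7
508.5,34,165,3.0657 -> tx -42.3 ty 330.6 tz -91.7 yaw 13.4
```

View pics/g2.png

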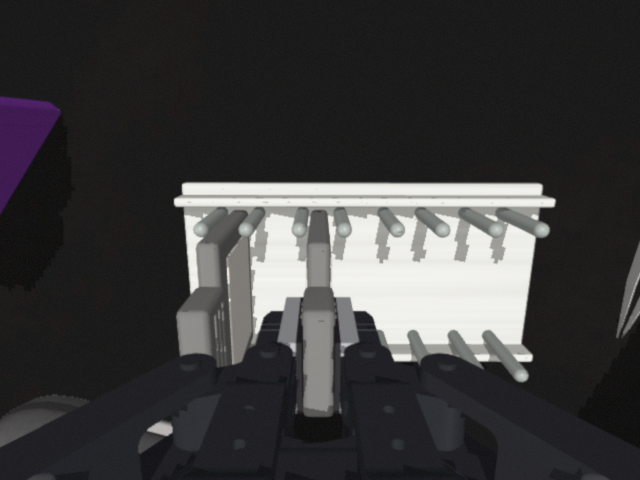

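>>> apply_moves:
  motion:
    - {"tx": 0, "ty": 0, "tz": -15, "yaw": 0, "hand": 1}
    - {"tx": 0, "ty": 0, "tz": -40, "yaw": 0, "hand": 1}
    - {"tx": 0, "ty": 0, "tz": -70, "yaw": 0, "hand": 1}
    - {"tx": 0, "ty": 0, "tz": -100, "yaw": 0, "hand": 1}
    - {"tx": -3, "ty": 20, "tz": -105, "yaw": 1, "hand": 1}
    - {"tx": -8, "ty": 65, "tz": -105, "yaw": 3, "hand": 1}
    - {"tx": -14, "ty": 110, "tz": -105, "yaw": 5, "hand": 1}
    - {"tx": -20, "ty": 158, "tz": -105, "yaw": 7, "hand": 1}
    - {"tx": -26, "ty": 206, "tz": -105, "yaw": 9, "hand": 1}
    - {"tx": -32, "ty": 250, "tz": -105, "yaw": 11, "hand": 1}
    - {"tx": -38, "ty": 295, "tz": -105, "yaw": 13.4, "hand": 1}
    - {"tx": -42.3, "ty": 330.6, "tz": -105, "yaw": 13.4, "hand": 1}

```text
clock: 14.9
ee_pos: [507.0, 37.7, 176.8]
eef_rot: [3.141, -0.001, 3.068]
contact_force: [0.7, 0.6, -1.0]
opening: 0.101
```

```bash
python3 plan.py 508.5,34,133,3.0657
```

```text
at [507.   37.7 176.8] rpy [ 3.141e+00 -1.000e-03  3.068e+00] F [ 0.7  0.6 -1. ] open 0.101 t 14.9
508.5,34,133,3.0657 -> tx -1.8 ty -3.5 tz 43.8 yaw 0.1
```

>>> apply_moves:
  motion:
    - {"tx": 0, "ty": 0, "tz": 10, "yaw": 0, "hand": 1}
    - {"tx": 0, "ty": 0, "tz": 30, "yaw": 0, "hand": 1}
    - {"tx": 0, "ty": 0, "tz": 45, "yaw": 0, "hand": 1}
    - {"tx": 0, "ty": 0, "tz": 45, "yaw": 0, "hand": 1}
    - {"tx": 0, "ty": 0, "tz": 45, "yaw": 0, "hand": 1}
    - {"tx": 0, "ty": 0, "tz": 45, "yaw": 0, "hand": 1}

```text
clock: 15.5
ee_pos: [508.4, 33.9, 132.9]
eef_rot: [-3.142, 0.001, 3.065]
contact_force: [-0.3, 1.3, -0.8]
opening: 0.106
```

```bash
cat >> align.py <<'E'
if __name__=="__main__" and len(sys.argv)>3:
    c,ex,ey=held(s,o); t=np.array([float(sys.argv[2]),float(sys.argv[3])]); d=t-c
    yaw=o[3]; tx=np.array([np.cos(yaw),np.sin(yaw)]); ty=np.array([np.sin(yaw),-np.cos(yaw)])
    print("MOVE tx %.2f ty %.2f"%(d@tx,d@ty))
    for P,cc in blobs(s,46.5,51,(430,590,-120,130),15):
        r=minrect(P[:,:2])
        if 3<min(r[1]) and max(r[1])<7: print(cc.round(0),P[:,:2].mean(0).round(1))
E
python3 look.py h1; python3 align.py h1 510.05 33.54
```

```text
t 15.70 TCP [508.37  34.11 133.01] yaw 3.0655 open 0.106 F [-0.   0.3 -0.8] std [0.07  0.083 0.051 0.   ]
plate-top zmed 128.14 near end a= -30.59
[[-31.0, -0.31, 6.58], [-29.0, -0.47, 7.58], [-27.0, -0.31, 7.25], [-25.0, -0.46, 7.63], [-23.0, -0.29, 7.32], [-21.0, -0.46, 7.69]]
tab in tool [array([1.75, 0.3 ]), array([36.19, 13.98]), np.float64(1.35)] 149.14
held centre [510.74  33.54] offs from TCP a,b 2.41 -0.38 slope deg -0.31
plate-top zmed 128.14 near end a= -30.59
[[-31.0, -0.31, 6.58], [-29.0, -0.47, 7.58], [-27.0, -0.31, 7.25], [-25.0, -0.46, 7.63], [-23.0, -0.29, 7.32], [-21.0, -0.46, 7.69]]
tab in tool [array([1.75, 0.3 ]), array([36.19, 13.98]), np.float64(1.35)] 149.14
held centre [510.74  33.54] offs from TCP a,b 2.41 -0.38 slope deg -0.31
MOVE tx 0.69 ty -0.06
[152. 205.] [472.2 -47.8]
[184. 205.] [473.5 -31.5]
[226. 205.] [475.2 -10.1]
[259. 205.] [476.4   6.2]
[301. 206.] [478.3  27.5]
[333. 206.] [479.3  43.7]
[375. 206.] [481.1  65.1]
[408. 206.] [482.1  81.6]
[163. 319.] [534.7 -52.5]
[193. 319.] [535.9 -36.2]
[232. 319.] [537.5 -15.1]
```

Aligned (rib slot mid ≈ target). Insert.

>>> apply_moves:
  motion:
    - {"tx": 0.5, "ty": -0.1, "tz": 8, "yaw": 0, "hand": 1}
    - {"tx": 0.5, "ty": -0.1, "tz": 16, "yaw": 0, "hand": 1}
    - {"tx": 0.5, "ty": -0.1, "tz": 24, "yaw": 0, "hand": 1}
    - {"tx": 0.5, "ty": -0.1, "tz": 32, "yaw": 0, "hand": 1}
    - {"tx": 0.5, "ty": -0.1, "tz": 36, "yaw": 0, "hand": 1}
    - {"tx": 0.5, "ty": -0.1, "tz": 36, "yaw": 0, "hand": 1}

```text
clock: 16.3
ee_pos: [506.8, 34.2, 95.4]
eef_rot: [-3.141, -0.002, 3.066]
contact_force: [-0.1, 0.1, -1.2]
opening: 0.105
```

```bash
python3 look.py h2; python3 align.py h2
```

```text
t 16.50 TCP [507.48  34.24  96.28] yaw 3.0658 open 0.103 F [ 0.3  0.5 -1. ] std [0.186 0.014 0.272 0.   ]
plate-top zmed 91.53 near end a= -30.42
[[-31.0, -0.51, 6.23], [-29.0, -0.5, 7.58], [-27.0, -0.49, 7.62], [-25.0, -0.5, 7.63], [-23.0, -0.32, 7.34], [-21.0, -0.49, 7.69]]
tab in tool [array([ 1.8 , -1.06]), array([13.91, 36.4 ]), np.float64(85.05)] 112.59
held centre [510.02  33.55] offs from TCP a,b 2.58 -0.49 slope deg 0.53
```

>>> apply_moves:
  motion:
    - {"tx": 0, "ty": 0, "yaw": 0, "tz": 8, "hand": 1}
    - {"tx": 0, "ty": 0, "yaw": 0, "tz": 16, "hand": 1}
    - {"tx": 0, "ty": 0, "yaw": 0, "tz": 21, "hand": 1}
    - {"tx": 0, "ty": 0, "yaw": 0, "tz": 24, "hand": 1}
    - {"tx": 0, "ty": 0, "yaw": 0, "tz": 24, "hand": 1}
    - {"tx": 0, "ty": 0, "yaw": 0, "tz": 24, "hand": 1}

```text
clock: 17.1
ee_pos: [506.7, 34.3, 73.3]
eef_rot: [3.142, -0.001, 3.066]
contact_force: [-3.1, -0.8, 10.3]
opening: 0.108
```

```bash
python3 look.py h3; python3 align.py h3
```

```text
t 17.30 TCP [506.73  34.27  73.27] yaw 3.0658 open 0.103 F [-3.7  0.1 10.1] std [0.017 0.011 0.009 0.   ]
plate-top zmed 68.42 near end a= -30.71
[[-31.0, -0.52, 6.2], [-29.0, -0.53, 7.58], [-27.0, -0.52, 7.62], [-25.0, -0.51, 7.64], [-23.0, -0.34, 7.34], [-21.0, -0.34, 7.34]]
tab in tool [array([1.67, 0.5 ]), array([36.  , 13.97]), np.float64(2.28)] 89.43
held centre [508.97  33.58] offs from TCP a,b 2.29 -0.51 slope deg 1.22
```

View pics/h3.png

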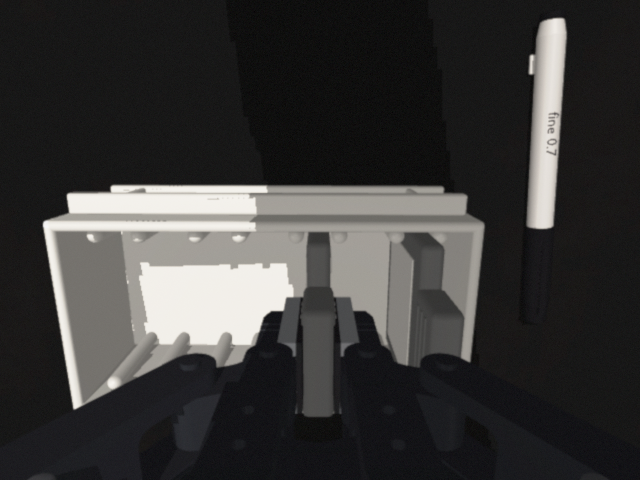

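Floor contact (10 N), plate top at seated height. Release and rise.

>>> apply_moves:
  motion:
    - {"tx": 0, "ty": 0, "yaw": 0, "tz": 0, "hand": 0.74}
    - {"tx": 0, "ty": 0, "yaw": 0, "tz": 0, "hand": 0.74}
    - {"tx": 0, "ty": 0, "yaw": 0, "tz": 0, "hand": 0.74}
    - {"tx": 0, "ty": 0, "yaw": 0, "tz": -8, "hand": 0.74}
    - {"tx": 0, "ty": 0, "yaw": 0, "tz": -30, "hand": 0.74}
    - {"tx": 0, "ty": 0, "yaw": 0, "tz": -70, "hand": 0.74}
    - {"tx": 0, "ty": 0, "yaw": 0, "tz": -100, "hand": 0.74}
    - {"tx": 0, "ty": 0, "yaw": 0, "tz": -100, "hand": 0.74}
    - {"tx": 0, "ty": 0, "yaw": 0, "tz": -100, "hand": 0.74}
    - {"tx": 0, "ty": 0, "yaw": 0, "tz": -100, "hand": 0.74}

```text
clock: 18.3
ee_pos: [506.5, 34.2, 171.5]
eef_rot: [-3.141, -0.002, 3.066]
contact_force: [-0.1, -0.1, -0.4]
opening: 0.259
```

```bash
python3 tabs.py h4; python3 plan.py 524.6,-335,175,-2.984
```

```text
t 18.50 TCP [506.56  34.21 171.21] yaw 3.0659 open 0.260 F [ 0.1 -0.5  0.4] std [0.135 0.019 0.06  0.   ]
[318. 263.] 89.5 [array([508.68,  34.  ]), array([ 9.9 , 35.65]), np.float64(85.48)] tool tx -2.1 ty -0.0
[388. 265.] 89.3 [array([512.37,  71.38]), array([10.11, 35.74]), np.float64(85.73)] tool tx -3.0 ty 37.5
at [506.8  34.2 171.3] rpy [-3.141e+00 -2.000e-03  3.066e+00] F [-0.2 -0.4  0.5] open 0.259 t 18.5
524.6,-335,175,-2.984 -> tx -45.7 ty -366.8 tz -3.7 yaw -13.4
```

>>> apply_moves:
  motion:
    - {"tx": -6, "ty": -45, "tz": 0, "yaw": -2, "hand": 0.72}
    - {"tx": -12, "ty": -92, "tz": 0, "yaw": -4, "hand": 0.72}
    - {"tx": -18, "ty": -140, "tz": 0, "yaw": -6, "hand": 0.72}
    - {"tx": -24, "ty": -188, "tz": 0, "yaw": -8, "hand": 0.72}
    - {"tx": -30, "ty": -236, "tz": 0, "yaw": -10, "hand": 0.72}
    - {"tx": -36, "ty": -284, "tz": 0, "yaw": -12, "hand": 0.72}
    - {"tx": -42, "ty": -330, "tz": 10, "yaw": -13.4, "hand": 0.72}
    - {"tx": -46, "ty": -367, "tz": 30, "yaw": -13.4, "hand": 0.72}
    - {"tx": -46, "ty": -367, "tz": 33, "yaw": -13.4, "hand": 0.72}
    - {"tx": -46, "ty": -367, "tz": 33, "yaw": -13.4, "hand": 0.72}
    - {"tx": -46, "ty": -367, "tz": 33, "yaw": -13.4, "hand": 0.72}
    - {"tx": -46, "ty": -367, "tz": 33, "yaw": -13.4, "hand": 0.72}

```text
clock: 19.7
ee_pos: [526.5, -333.1, 139.9]
eef_rot: [3.141, 0.001, -2.98]
contact_force: [-0.2, 0.8, -0.8]
opening: 0.28
```

```bash
python3 tabs.py i1
```

```text
t 19.90 TCP [ 526.24 -333.85  140.01] yaw 3.3020 open 0.281 F [-0.5 -0.3 -0.2] std [0.175 0.34  0.039 0.   ]
[315. 278.] 89.4 [array([ 526.37, -335.62]), array([35.76,  9.9 ]), np.float64(9.58)] tool tx 0.2 ty -1.8
```

View pics/i1.png

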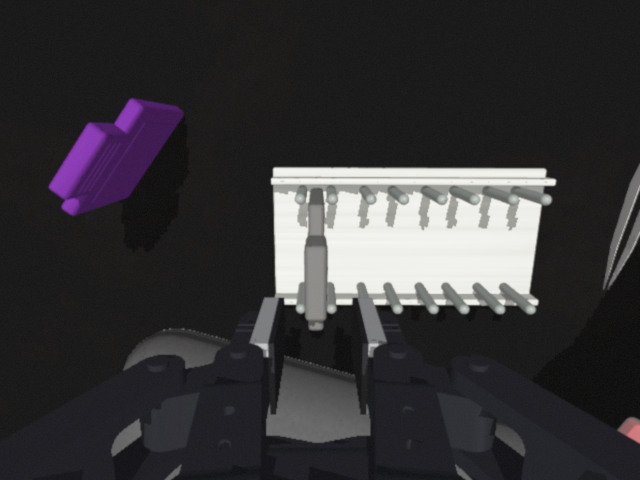

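>>> apply_moves:
  motion:
    - {"tx": 2, "ty": -0.3, "tz": 20, "yaw": 0, "hand": 0.72}
    - {"tx": 2, "ty": -0.3, "tz": 40, "yaw": 0, "hand": 0.72}
    - {"tx": 2, "ty": -0.3, "tz": 60, "yaw": 0, "hand": 0.72}
    - {"tx": 2, "ty": -0.3, "tz": 67, "yaw": 0, "hand": 0.72}
    - {"tx": 2, "ty": -0.3, "tz": 67, "yaw": 0, "hand": 0.72}
    - {"tx": 2, "ty": -0.3, "tz": 67, "yaw": 0, "hand": 1}
    - {"tx": 2, "ty": -0.3, "tz": 67, "yaw": 0, "hand": 1}
    - {"tx": 2, "ty": -0.3, "tz": 67, "yaw": 0, "hand": 1}
    - {"tx": 2, "ty": -0.3, "tz": 67, "yaw": 0, "hand": 1}

```text
clock: 20.8
ee_pos: [524.1, -336.1, 73.4]
eef_rot: [-3.14, 0.001, -2.984]
contact_force: [-0.3, 0.1, 2.6]
opening: 0.105
```

```bash
python3 look.py i2;python3 align.py i2; python3 plan.py 502.5,-41.7,165,3.0657
```

```text
t 21.00 TCP [ 524.09 -336.15   73.35] yaw 3.2997 open 0.105 F [-0.7  0.6  4.6] std [0.007 0.004 0.011 0.   ]
plate-top zmed 68.39 near end a= -30.1
[[-31.0, -0.02, 5.92], [-29.0, -0.35, 7.26], [-27.0, -0.51, 7.61], [-25.0, -0.51, 7.63], [-23.0, -0.5, 7.66], [-21.0, -0.5, 7.69]]
tab in tool [array([ 2.18, -1.14]), array([13.98, 36.49]), np.float64(85.05)] 89.44
held centre [ 527.03 -336.19] offs from TCP a,b 2.9 -0.5 slope deg -2.33
at [ 524.1 -336.1   73.3] rpy [-3.140e+00  1.000e-03 -2.984e+00] F [-0.4  1.6  5.8] open 0.105 t 21.0
502.5,-41.7,165,3.0657 -> tx -25.0 ty 294.2 tz -91.7 yaw 13.4
```

>>> apply_moves:
  motion:
    - {"tx": 0, "ty": 0, "tz": -15, "yaw": 0, "hand": 1}
    - {"tx": 0, "ty": 0, "tz": -40, "yaw": 0, "hand": 1}
    - {"tx": 0, "ty": 0, "tz": -70, "yaw": 0, "hand": 1}
    - {"tx": 0, "ty": 0, "tz": -100, "yaw": 0, "hand": 1}
    - {"tx": -3, "ty": 20, "tz": -105, "yaw": 1, "hand": 1}
    - {"tx": -6, "ty": 65, "tz": -105, "yaw": 3, "hand": 1}
    - {"tx": -10, "ty": 110, "tz": -105, "yaw": 5, "hand": 1}
    - {"tx": -14, "ty": 158, "tz": -105, "yaw": 7, "hand": 1}
    - {"tx": -18, "ty": 206, "tz": -105, "yaw": 9, "hand": 1}
    - {"tx": -22, "ty": 250, "tz": -105, "yaw": 11, "hand": 1}
    - {"tx": -25, "ty": 280, "tz": -105, "yaw": 13.4, "hand": 1}
    - {"tx": -25, "ty": 294.2, "tz": -105, "yaw": 13.4, "hand": 1}

```text
clock: 22.2
ee_pos: [501.6, -37.2, 177.7]
eef_rot: [3.14, -0.0, 3.072]
contact_force: [-0.3, -0.1, -0.4]
opening: 0.105
```

>>> apply_moves:
  motion:
    - {"tx": 0, "ty": 0, "tz": 10, "yaw": 0, "hand": 1}
    - {"tx": 0, "ty": 0, "tz": 30, "yaw": 0, "hand": 1}
    - {"tx": 0, "ty": 0, "tz": 45, "yaw": 0, "hand": 1}
    - {"tx": 0, "ty": 0, "tz": 45, "yaw": 0, "hand": 1}
    - {"tx": 0, "ty": 0, "tz": 45, "yaw": 0, "hand": 1}
    - {"tx": 0, "ty": 0, "tz": 45, "yaw": 0, "hand": 1}

```text
clock: 22.8
ee_pos: [502.5, -42.7, 132.9]
eef_rot: [-3.141, 0.001, 3.064]
contact_force: [0.1, -0.5, -0.4]
opening: 0.104
```

```bash
python3 look.py j1; python3 align.py j1 504.24 -42.24 | tail -20
```

```text
t 23.00 TCP [502.42 -41.91 132.97] yaw 3.0652 open 0.104 F [-0.1 -0.1 -0.7] std [0.088 0.283 0.042 0.   ]
plate-top zmed 128.05 near end a= -30.01
[[-29.0, -0.2, 7.25], [-27.0, -0.35, 7.6], [-25.0, -0.36, 7.63], [-23.0, -0.19, 7.33], [-21.0, -0.35, 7.69]]
tab in tool [array([ 2.37, -1.06]), array([13.89, 36.91]), np.float64(85.54)] 149.13
held centre [505.37 -42.49] offs from TCP a,b 2.99 -0.35 slope deg -0.39
plate-top zmed 128.05 near end a= -30.01
[[-29.0, -0.2, 7.25], [-27.0, -0.35, 7.6], [-25.0, -0.36, 7.63], [-23.0, -0.19, 7.33], [-21.0, -0.35, 7.69]]
tab in tool [array([ 2.37, -1.06]), array([13.89, 36.91]), np.float64(85.54)] 149.13
held centre [505.37 -42.49] offs from TCP a,b 2.99 -0.35 slope deg -0.39
MOVE tx 1.14 ty 0.17
[301. 206.] [472.1 -48.2]
[334. 206.] [473.4 -31.9]
[376. 206.] [475.  -10.7]
[408. 206.] [476.4   5.7]
[450. 206.] [477.9  27. ]
[525. 206.] [480.8  64.8]
[401. 319.] [538.6   0.8]
```

>>> apply_moves:
  motion:
    - {"tx": 0.7, "ty": 0, "tz": 8, "yaw": 0, "hand": 1}
    - {"tx": 0.7, "ty": 0, "tz": 16, "yaw": 0, "hand": 1}
    - {"tx": 0.7, "ty": 0, "tz": 24, "yaw": 0, "hand": 1}
    - {"tx": 0.7, "ty": 0, "tz": 32, "yaw": 0, "hand": 1}
    - {"tx": 0.7, "ty": 0, "tz": 36, "yaw": 0, "hand": 1}
    - {"tx": 0.7, "ty": 0, "tz": 36, "yaw": 0, "hand": 1}

```text
clock: 23.6
ee_pos: [500.7, -41.2, 95.4]
eef_rot: [-3.142, -0.002, 3.066]
contact_force: [0.7, 0.8, -0.7]
opening: 0.101
```

```bash
python3 look.py j2; python3 align.py j2
```

```text
t 23.80 TCP [501.32 -41.3   96.29] yaw 3.0659 open 0.107 F [ 0.3 -0.3 -0.3] std [0.187 0.008 0.27  0.   ]
plate-top zmed 91.53 near end a= -30.15
[[-29.0, -0.52, 7.59], [-27.0, -0.36, 7.26], [-25.0, -0.5, 7.63], [-23.0, -0.35, 7.33], [-21.0, -0.34, 7.37]]
tab in tool [array([2.36, 0.41]), array([36.12, 13.96]), np.float64(1.77)] 112.57
held centre [504.13 -41.87] offs from TCP a,b 2.85 -0.36 slope deg 1.05
```

View pics/j2.png

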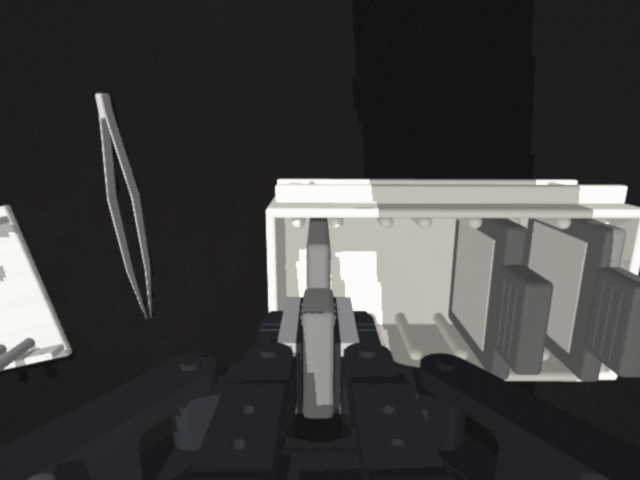

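Plate between ribs at (318,220). Seat and release, then rise.

>>> apply_moves:
  motion:
    - {"tx": 0, "ty": 0, "yaw": 0, "tz": 8, "hand": 1}
    - {"tx": 0, "ty": 0, "yaw": 0, "tz": 16, "hand": 1}
    - {"tx": 0, "ty": 0, "yaw": 0, "tz": 21, "hand": 1}
    - {"tx": 0, "ty": 0, "yaw": 0, "tz": 24, "hand": 1}
    - {"tx": 0, "ty": 0, "yaw": 0, "tz": 24, "hand": 1}
    - {"tx": 0, "ty": 0, "yaw": 0, "tz": 24, "hand": 1}

```text
clock: 24.4
ee_pos: [500.5, -41.2, 73.3]
eef_rot: [3.141, -0.001, 3.066]
contact_force: [-3.1, 1.0, 11.4]
opening: 0.104
```

>>> apply_moves:
  motion:
    - {"tx": 0, "ty": 0, "yaw": 0, "tz": 0, "hand": 0.74}
    - {"tx": 0, "ty": 0, "yaw": 0, "tz": 0, "hand": 0.74}
    - {"tx": 0, "ty": 0, "yaw": 0, "tz": 0, "hand": 0.74}
    - {"tx": 0, "ty": 0, "yaw": 0, "tz": -8, "hand": 0.74}
    - {"tx": 0, "ty": 0, "yaw": 0, "tz": -40, "hand": 0.74}
    - {"tx": 0, "ty": 0, "yaw": 0, "tz": -90, "hand": 0.74}
    - {"tx": 0, "ty": 0, "yaw": 0, "tz": -140, "hand": 0.74}
    - {"tx": 0, "ty": 0, "yaw": 0, "tz": -187, "hand": 0.74}
    - {"tx": 0, "ty": 0, "yaw": 0, "tz": -187, "hand": 0.74}
    - {"tx": 0, "ty": 0, "yaw": 0, "tz": -187, "hand": 0.74}
    - {"tx": 0, "ty": 0, "yaw": 0, "tz": -187, "hand": 0.74}

```text
clock: 25.5
ee_pos: [500.1, -41.1, 258.2]
eef_rot: [-3.142, -0.003, 3.066]
contact_force: [-0.8, 0.7, -0.7]
opening: 0.263
```

```bash
python3 tabs.py k1; python3 plan.py 490,140,260,3.1416 480,275,260,3.1416
```

```text
t 25.70 TCP [500.2  -41.18 257.76] yaw 3.0659 open 0.259 F [ 0.1 -0.1  0.3] std [0.183 0.023 0.099 0.   ]
[318. 230.] 89.5 [array([502.97, -42.  ]), array([ 9.42, 35.49]), np.float64(85.99)] tool tx -2.8 ty -0.6
[421. 230.] 89.3 [array([508.45,  33.63]), array([10.44, 35.97]), np.float64(86.41)] tool tx -2.6 ty 75.2
[472. 231.] 89.1 [array([512.14,  71.18]), array([10.22, 35.42]), np.float64(85.24)] tool tx -3.4 ty 112.9
at [500.5 -41.2 257.9] rpy [-3.141e+00 -3.000e-03  3.066e+00] F [-0.8  0.3  0.2] open 0.261 t 25.7
490,140,260,3.1416 -> tx 24.1 ty 179.9 tz -2.1 yaw -4.3
480,275,260,3.1416 -> tx 44.3 ty 313.8 tz -2.1 yaw -4.3
```

View pics/k1.png

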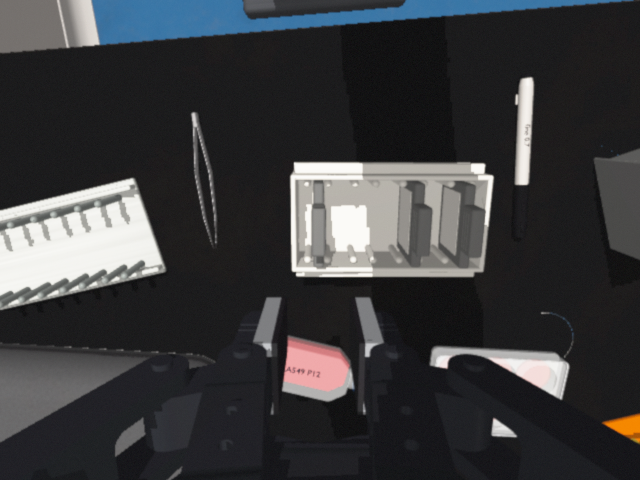

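All three cassettes are seated (tab tops ≈89.3, in slots at (318,225),(410,220),(463,222)). Now the lid.

>>> apply_moves:
  motion:
    - {"tx": 6, "ty": 45, "tz": 0, "yaw": -1, "hand": 0.5}
    - {"tx": 12, "ty": 90, "tz": 0, "yaw": -2, "hand": 0.2}
    - {"tx": 18, "ty": 135, "tz": 0, "yaw": -3, "hand": 0}
    - {"tx": 24, "ty": 180, "tz": 0, "yaw": -4.3, "hand": 0}
    - {"tx": 31, "ty": 225, "tz": 0, "yaw": -4.3, "hand": 0}
    - {"tx": 38, "ty": 270, "tz": 0, "yaw": -4.3, "hand": 0}
    - {"tx": 44, "ty": 314, "tz": 0, "yaw": -4.3, "hand": 0}
    - {"tx": 44, "ty": 314, "tz": 0, "yaw": -4.3, "hand": 0}
    - {"tx": 44, "ty": 314, "tz": 0, "yaw": -4.3, "hand": 0}
    - {"tx": 44, "ty": 314, "tz": 0, "yaw": -4.3, "hand": 0}
    - {"tx": 44, "ty": 314, "tz": 0, "yaw": -4.3, "hand": 0}

```text
clock: 26.8
ee_pos: [481.7, 273.1, 259.0]
eef_rot: [-3.14, -0.0, 3.138]
contact_force: [-0.1, -0.5, -0.2]
opening: 0.999
```

```bash
cat > lid.py <<'E'
from look import *
s,m=state(3); pickle.dump((s,m),open(sys.argv[1]+".pkl","wb")); cv2.imwrite("pics/%s.png"%sys.argv[1],s["image"][:,:,::-1])
print("q",ctrl.observe()["qpos"].round(3))
box=[float(v) for v in sys.argv[2].split(",")]; zo=float(sys.argv[3]) if len(sys.argv)>3 else 0
for lo,hi,n in [(zo+94,zo+103,"bar"),(zo+66,zo+80,"deck")]:
    for P,c in blobs(s,lo,hi,box,100):
        z=np.percentile(P[:,2],70); r=minrect(P[np.abs(P[:,2]-z)<2.5][:,:2])
        print(n,c.round(0),len(P),z.round(1),[np.round(k,2) for k in r])
E
python3 lid.py l1 400,620,160,420
```

```text
t 26.95 TCP [481.58 273.61 259.31] yaw 3.1382 open 0.999 F [-0.1  0.2  0.3] std [0.067 0.255 0.073 0.   ]
q [-0.553  0.447 -0.006  1.682  0.003  1.012  1.008]
bar [328. 238.] 1937 98.7 [array([487.9 , 279.74]), array([14.  , 69.73]), np.float64(15.69)]
deck [328. 226.] 22233 73.0 [array([488.19, 279.85]), array([ 88.43, 166.18]), np.float64(15.55)]
```

View pics/l1.png

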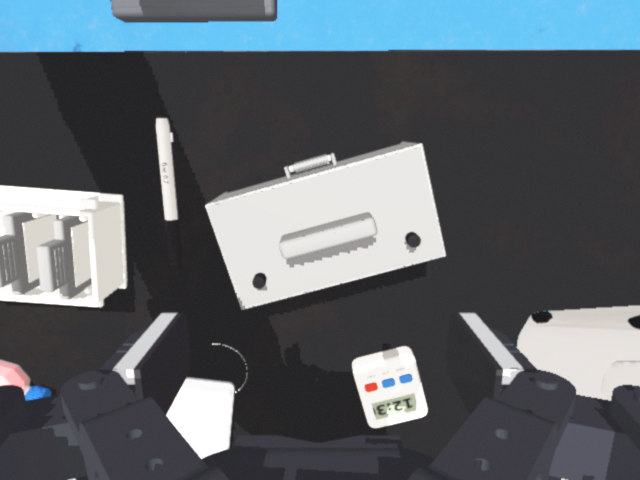

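>>> apply_moves:
  motion:
    - {"tx": -6, "ty": 6, "tz": 0, "yaw": 8, "hand": 0}
    - {"tx": -6, "ty": 6, "tz": 0, "yaw": 16, "hand": 0}
    - {"tx": -6, "ty": 6, "tz": 0, "yaw": 24, "hand": 0}
    - {"tx": -6, "ty": 6, "tz": 0, "yaw": 32, "hand": 0.2}
    - {"tx": -6, "ty": 6, "tz": 0, "yaw": 40, "hand": 0.4}
    - {"tx": -6, "ty": 6, "tz": 0, "yaw": 48, "hand": 0.5}
    - {"tx": -6, "ty": 6, "tz": 0, "yaw": 56, "hand": 0.5}
    - {"tx": -6, "ty": 6, "tz": 0, "yaw": 64, "hand": 0.5}
    - {"tx": -6, "ty": 6, "tz": 0, "yaw": 71, "hand": 0.5}
    - {"tx": -6, "ty": 6, "tz": 0, "yaw": 74.2, "hand": 0.5}
    - {"tx": -6, "ty": 6, "tz": 0, "yaw": 74.2, "hand": 0.5}
    - {"tx": -6, "ty": 6, "tz": 0, "yaw": 74.2, "hand": 0.5}

```text
clock: 28.15
ee_pos: [487.1, 280.9, 259.4]
eef_rot: [-3.142, -0.0, 1.847]
contact_force: [-0.4, -0.7, -0.1]
opening: 0.495
```

```bash
python3 lid.py l2 400,620,160,420
```

```text
t 28.30 TCP [487.15 280.93 259.35] yaw 1.8464 open 0.499 F [-0.2  0.3  0.1] std [0.015 0.026 0.019 0.   ]
q [-0.778  0.475  0.331  1.667 -0.175  1.029 -0.115]
bar [318. 229.] 1902 98.8 [array([487.89, 280.13]), array([13.51, 68.66]), np.float64(15.6)]
deck [318. 213.] 22898 73.0 [array([487.82, 279.64]), array([ 88.14, 165.93]), np.float64(15.57)]
```

View pics/l2.png

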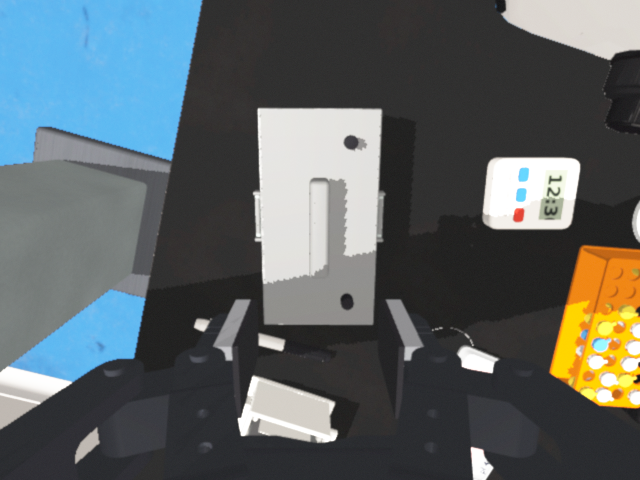

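>>> apply_moves:
  motion:
    - {"tx": -1.3, "ty": 0.4, "tz": 45, "yaw": 0.2, "hand": 0.5}
    - {"tx": -1.3, "ty": 0.4, "tz": 90, "yaw": 0.2, "hand": 0.5}
    - {"tx": -1.3, "ty": 0.4, "tz": 130, "yaw": 0.2, "hand": 0.5}
    - {"tx": -1.3, "ty": 0.4, "tz": 155, "yaw": 0.2, "hand": 0.5}
    - {"tx": -1.3, "ty": 0.4, "tz": 165, "yaw": 0.2, "hand": 0.5}
    - {"tx": -1.3, "ty": 0.4, "tz": 170, "yaw": 0.2, "hand": 0.5}
    - {"tx": -1.3, "ty": 0.4, "tz": 171.5, "yaw": 0.2, "hand": 0.5}
    - {"tx": -1.3, "ty": 0.4, "tz": 171.5, "yaw": 0.2, "hand": 0.5}
    - {"tx": -1.3, "ty": 0.4, "tz": 171.5, "yaw": 0.2, "hand": 0.5}

```text
clock: 29.2
ee_pos: [488.6, 280.5, 89.1]
eef_rot: [3.139, -0.001, 1.842]
contact_force: [-0.3, -0.2, -0.6]
opening: 0.5
```

```bash
python3 look.py l3
```

```text
t 29.40 TCP [488.28 280.32  88.72] yaw 1.8425 open 0.499 F [ 0.2 -0.2  0.2] std [0.159 0.078 0.21  0.   ]
```

View pics/l3.png

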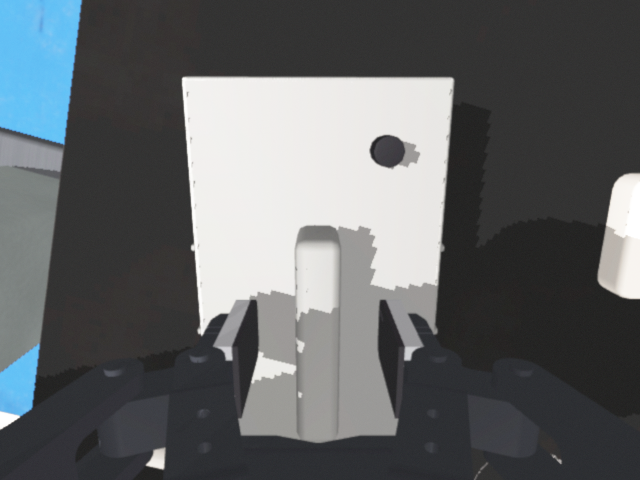

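>>> apply_moves:
  motion:
    - {"tx": 0, "ty": 0, "tz": 0.5, "yaw": 0, "hand": 1}
    - {"tx": 0, "ty": 0, "tz": 0.5, "yaw": 0, "hand": 1}
    - {"tx": 0, "ty": 0, "tz": 0.5, "yaw": 0, "hand": 1}
    - {"tx": 0, "ty": 0, "tz": 0.5, "yaw": 0, "hand": 1}
    - {"tx": 0, "ty": 0, "tz": 0.5, "yaw": 0, "hand": 1}
    - {"tx": 0, "ty": 0, "tz": 0.5, "yaw": 0, "hand": 1}
    - {"tx": 0, "ty": 0, "tz": 0.5, "yaw": 0, "hand": 1}

```text
clock: 30.1
ee_pos: [488.2, 280.1, 87.5]
eef_rot: [3.141, -0.0, 1.842]
contact_force: [0.9, 0.2, 1.7]
opening: 0.15
```

```bash
cat > lheld.py <<'E'
from look import *
s,m=state(3); pickle.dump((s,m),open(sys.argv[1]+".pkl","wb")); cv2.imwrite("pics/%s.png"%sys.argv[1],s["image"][:,:,::-1])
W=cloud(s); tx=np.array([np.cos(m[3]),np.sin(m[3])]); ty=np.array([np.sin(m[3]),-np.cos(m[3])])
D=W[...,:2]-m[:2]; a=D@tx; b=D@ty; z=W[...,2]-m[2]
zd=-14.5 if len(sys.argv)<3 else float(sys.argv[2])
k=(np.abs(b)<50)&(a>25)&(a<95)&(z>zd-6)&(z<zd+6)
P=np.stack([a[k],b[k],z[k]],-1)
c,_,_,_=np.linalg.lstsq(np.c_[P[:,:2],np.ones(len(P))],P[:,2],rcond=None); print("deck plane: slope a,b deg",np.degrees(c[:2]).round(2),"z rel TCP",c[2].round(2))
k=k&(np.abs(z-(c[0]*a+c[1]*b+c[2]))<1.2)
A,B=a[k],b[k]
print("far end a",np.percentile(A,99.7).round(2),"-> lid centre a",(np.percentile(A,99.7)-83).round(2))
e=[]
for lo in range(45,80,5):
    q=(A>=lo)&(A<lo+5)
    if q.sum()>20: e.append((lo+2.5,np.percentile(B[q],.3),np.percentile(B[q],99.7)))
e=np.array(e); mid=e[:,1:].mean(1); p=np.polyfit(e[:,0],mid,1)
print("width",(e[:,2]-e[:,1]).mean().round(2),"centre b@0 %.2f"%p[1],"mean b %.2f at a %.0f"%(mid.mean(),e[:,0].mean()),"slope deg %.2f"%np.degrees(p[0]))
E
python3 lheld.py l4
```

```text
t 30.25 TCP [488.17 280.14  87.49] yaw 1.8423 open 0.149 F [0.8 0.6 1.8] std [0.006 0.013 0.009 0.   ]
deck plane: slope a,b deg [-0.05  0.06] z rel TCP -14.82
far end a 82.49 -> lid centre a -0.51
width 86.85 centre b@0 -0.00 mean b -0.26 at a 62 slope deg -0.24
```

>>> apply_moves:
  motion:
    - {"tx": 0, "ty": 0, "tz": -5, "yaw": 0, "hand": 1}
    - {"tx": 0, "ty": 0, "tz": -15, "yaw": 0, "hand": 1}
    - {"tx": 0, "ty": 0, "tz": -35, "yaw": 0, "hand": 1}
    - {"tx": 0, "ty": 0, "tz": -65, "yaw": 0, "hand": 1}
    - {"tx": 0, "ty": 0, "tz": -95, "yaw": 0, "hand": 1}
    - {"tx": 0, "ty": 0, "tz": -115, "yaw": 0, "hand": 1}
    - {"tx": 0, "ty": 0, "tz": -115, "yaw": 0, "hand": 1}
    - {"tx": 0, "ty": 0, "tz": -115, "yaw": 0, "hand": 1}

```text
clock: 31.05
ee_pos: [487.0, 279.8, 202.0]
eef_rot: [-3.14, 0.0, 1.842]
contact_force: [-0.7, 0.3, -2.9]
opening: 0.151
```

```bash
python3 lheld.py l5;  python3 plan.py 508.6,15.1,202,1.4943
```

```text
t 31.20 TCP [486.56 279.56 200.83] yaw 1.8425 open 0.150 F [-0.2 -0.1 -2.1] std [0.043 0.021 0.203 0.   ]
deck plane: slope a,b deg [-0.13 -0.16] z rel TCP -14.91
far end a 82.49 -> lid centre a -0.51
width 86.82 centre b@0 -0.39 mean b -0.37 at a 62 slope deg 0.02
at [486.6 279.6 200.6] rpy [-3.138e+00  1.000e-03  1.842e+00] F [-0.1 -0.2 -2.1] open 0.149 t 31.2
508.6,15.1,202,1.4943 -> tx -260.7 ty -49.8 tz -1.4 yaw 19.9
```

View pics/l5.png

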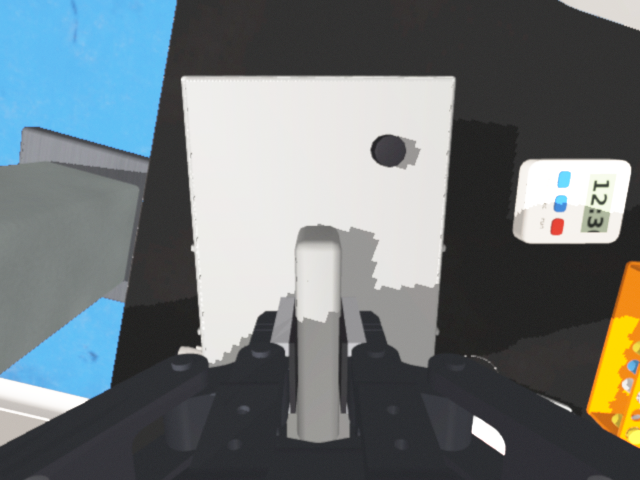

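Lid held level. Moving over the tank, at TCP z ≈ 202.

>>> apply_moves:
  motion:
    - {"tx": -20, "ty": -4, "tz": -2, "yaw": 2, "hand": 1}
    - {"tx": -50, "ty": -10, "tz": -2, "yaw": 4, "hand": 1}
    - {"tx": -85, "ty": -17, "tz": -2, "yaw": 7, "hand": 1}
    - {"tx": -120, "ty": -24, "tz": -2, "yaw": 10, "hand": 1}
    - {"tx": -155, "ty": -30, "tz": -2, "yaw": 13, "hand": 1}
    - {"tx": -190, "ty": -37, "tz": -2, "yaw": 16, "hand": 1}
    - {"tx": -225, "ty": -43, "tz": -2, "yaw": 18.5, "hand": 1}
    - {"tx": -248, "ty": -48, "tz": -2, "yaw": 19.9, "hand": 1}
    - {"tx": -260.7, "ty": -49.8, "tz": -2, "yaw": 19.9, "hand": 1}
    - {"tx": -260.7, "ty": -49.8, "tz": -2, "yaw": 19.9, "hand": 1}
    - {"tx": -260.7, "ty": -49.8, "tz": -2, "yaw": 19.9, "hand": 1}
    - {"tx": -260.7, "ty": -49.8, "tz": -2, "yaw": 19.9, "hand": 1}

```text
clock: 32.4
ee_pos: [509.6, 17.6, 204.0]
eef_rot: [-3.141, -0.001, 1.498]
contact_force: [0.5, -0.7, -2.1]
opening: 0.148
```

```bash
python3 lheld.py m1;  python3 plan.py 508.6,15.1,202,1.4943
python3 - <<'E'
from station import optics
import cv2
for n in("scene","top"):
    s=optics.snapshot(n); im=s["image"][:,:,::-1]
    c=im[180:340,280:440] if n=="scene" else im[230:330,240:360]
    cv2.imwrite(f"pics/m1_{n}.png",cv2.resize(c,None,fx=4,fy=4,interpolation=cv2.INTER_CUBIC)[:600])
E
```

```text
t 32.55 TCP [509.68  17.26 204.09] yaw 1.4981 open 0.146 F [-0.1 -0.4 -2. ] std [0.018 0.217 0.058 0.   ]
deck plane: slope a,b deg [-0.05  0.03] z rel TCP -14.74
far end a 82.48 -> lid centre a -0.52
width 86.8 centre b@0 0.03 mean b -0.13 at a 62 slope deg -0.15
at [509.7  17.  204.2] rpy [-3.141e+00 -1.000e-03  1.498e+00] F [-0.3 -0.8 -2.5] open 0.147 t 32.5
508.6,15.1,202,1.4943 -> tx -2.0 ty -1.0 tz 2.2 yaw 0.2
```

View pics/m1.png

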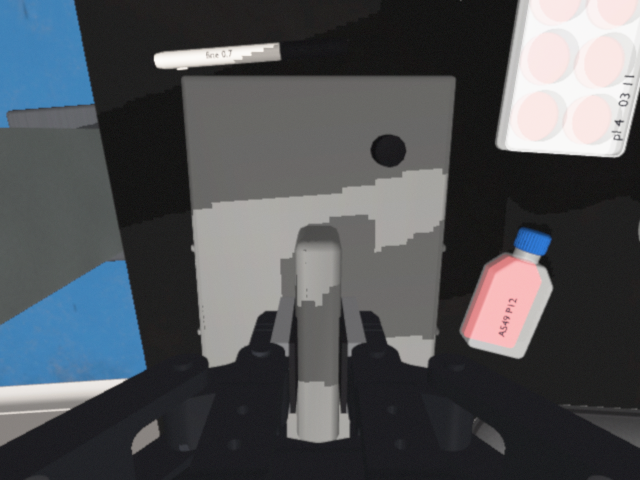

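View pics/m1_scene.png

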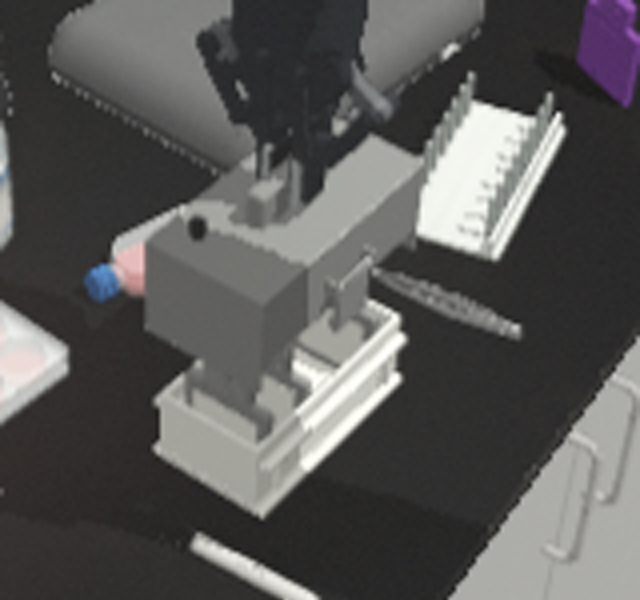

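>>> apply_moves:
  motion:
    - {"tx": 0, "ty": 0, "tz": 4, "yaw": 0.2, "hand": 1}
    - {"tx": 0, "ty": 0, "tz": 4, "yaw": 0.2, "hand": 1}
    - {"tx": 0, "ty": 0, "tz": 4, "yaw": 0.2, "hand": 1}
    - {"tx": 0, "ty": 0, "tz": 4, "yaw": 0.2, "hand": 1}
    - {"tx": 0, "ty": 0, "tz": 4, "yaw": 0.2, "hand": 1}
    - {"tx": 0, "ty": 0, "tz": 4, "yaw": 0.2, "hand": 1}

```text
clock: 33.25
ee_pos: [509.8, 15.5, 200.4]
eef_rot: [3.141, 0.0, 1.491]
contact_force: [0.5, 0.2, -2.9]
opening: 0.15
```

```bash
python3 lheld.py m2;  python3 plan.py 508.4,15.3,150,1.4943
```

```text
t 33.40 TCP [509.81  15.47 200.35] yaw 1.4915 open 0.150 F [ 0.1 -0.  -2.8] std [0.013 0.016 0.003 0.   ]
deck plane: slope a,b deg [-0.08  0.05] z rel TCP -14.76
far end a 82.47 -> lid centre a -0.53
width 86.78 centre b@0 -0.02 mean b -0.08 at a 62 slope deg -0.05
at [509.8  15.5 200.4] rpy [3.142 0.    1.492] F [ 0.2  0.1 -3.5] open 0.148 t 33.4
508.4,15.3,150,1.4943 -> tx -0.3 ty -1.4 tz 50.4 yaw -0.2
```

>>> apply_moves:
  motion:
    - {"tx": -0.3, "ty": -1.4, "tz": 8, "yaw": -0.1, "hand": 1}
    - {"tx": -0.3, "ty": -1.4, "tz": 20, "yaw": -0.1, "hand": 1}
    - {"tx": -0.3, "ty": -1.4, "tz": 34, "yaw": -0.1, "hand": 1}
    - {"tx": -0.3, "ty": -1.4, "tz": 44, "yaw": -0.1, "hand": 1}
    - {"tx": -0.3, "ty": -1.4, "tz": 46, "yaw": -0.1, "hand": 1}
    - {"tx": -0.3, "ty": -1.4, "tz": 46, "yaw": -0.1, "hand": 1}
    - {"tx": -0.3, "ty": -1.4, "tz": 46, "yaw": -0.1, "hand": 1}
    - {"tx": -0.3, "ty": -1.4, "tz": 46, "yaw": -0.1, "hand": 1}

```text
clock: 34.2
ee_pos: [508.8, 15.2, 154.8]
eef_rot: [3.14, -0.0, 1.493]
contact_force: [-0.7, 1.0, -2.9]
opening: 0.148
```

```bash
python3 lheld.py m3
cat > sc.py <<'E'
from station import optics
import cv2,sys
for n in("scene","top"):
    s=optics.snapshot(n); im=s["image"][:,:,::-1]
    c=im[190:340,280:440] if n=="scene" else im[240:330,240:360]
    cv2.imwrite(f"pics/{sys.argv[1]}_{n}.png",cv2.resize(c,None,fx=4,fy=4,interpolation=cv2.INTER_CUBIC))
E
python3 sc.py m3;  python3 plan.py 508.4,15.3,150,1.4943
```

```text
t 34.35 TCP [508.68  15.33 154.76] yaw 1.4934 open 0.149 F [-0.3  0.1 -2.6] std [0.068 0.014 0.049 0.   ]
deck plane: slope a,b deg [-0.07  0.1 ] z rel TCP -14.75
far end a 82.47 -> lid centre a -0.53
width 86.81 centre b@0 -0.04 mean b -0.07 at a 62 slope deg -0.02
at [508.5  15.4 154.6] rpy [ 3.141 -0.     1.493] F [-0.6 -0.2 -2.3] open 0.151 t 34.5
508.4,15.3,150,1.4943 -> tx -0.1 ty -0.1 tz 4.6 yaw -0.1
```

View pics/m3_scene.png

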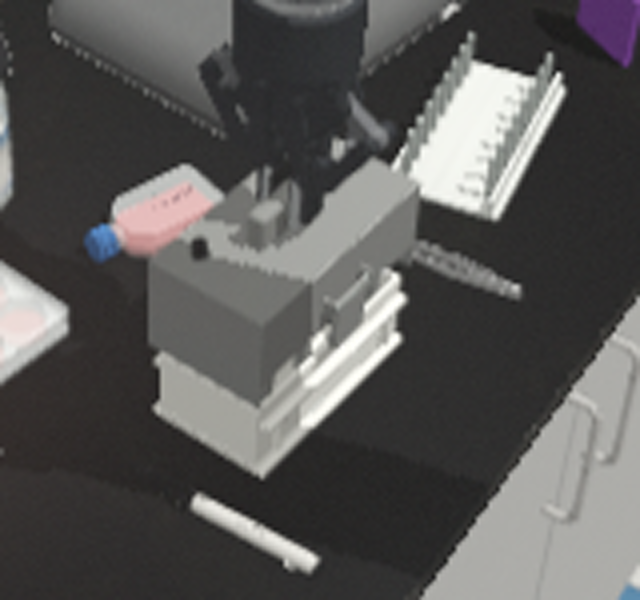

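>>> apply_moves:
  motion:
    - {"tx": 0, "ty": 0, "tz": 5, "yaw": 0, "hand": 1}
    - {"tx": 0, "ty": 0, "tz": 10, "yaw": 0, "hand": 1}
    - {"tx": 0, "ty": 0, "tz": 15, "yaw": 0, "hand": 1}
    - {"tx": 0, "ty": 0, "tz": 20, "yaw": 0, "hand": 1}
    - {"tx": 0, "ty": 0, "tz": 20, "yaw": 0, "hand": 1}
    - {"tx": 0, "ty": 0, "tz": 20, "yaw": 0, "hand": 1}

```text
clock: 35.05
ee_pos: [508.3, 15.3, 134.1]
eef_rot: [-3.141, 0.0, 1.493]
contact_force: [-0.8, -0.1, -3.0]
opening: 0.146
```

```bash
python3 lheld.py m4; python3 sc.py m4
```

```text
t 35.20 TCP [508.53  15.27 134.4 ] yaw 1.4932 open 0.151 F [-0.  -0.  -1.8] std [0.053 0.029 0.083 0.   ]
deck plane: slope a,b deg [-0.1   0.07] z rel TCP -14.72
far end a 82.47 -> lid centre a -0.53
width 86.83 centre b@0 0.00 mean b -0.06 at a 62 slope deg -0.05
```

View pics/m4_scene.png

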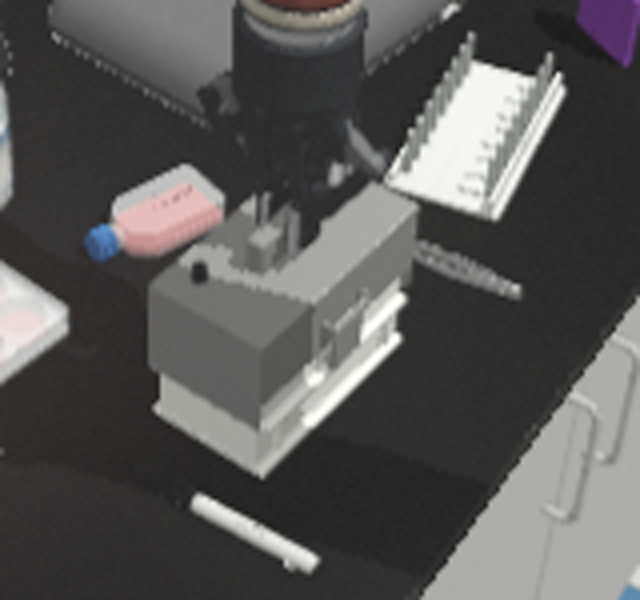

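>>> apply_moves:
  motion:
    - {"tx": 0, "ty": 0, "tz": 4, "yaw": 0, "hand": 1}
    - {"tx": 0, "ty": 0, "tz": 7, "yaw": 0, "hand": 1}
    - {"tx": 0, "ty": 0, "tz": 10, "yaw": 0, "hand": 1}
    - {"tx": 0, "ty": 0, "tz": 13, "yaw": 0, "hand": 1}
    - {"tx": 0, "ty": 0, "tz": 16, "yaw": 0, "hand": 1}
    - {"tx": 0, "ty": 0, "tz": 16, "yaw": 0, "hand": 1}

```text
clock: 35.9
ee_pos: [508.1, 15.3, 117.7]
eef_rot: [-3.141, 0.0, 1.493]
contact_force: [1.8, 0.4, -4.1]
opening: 0.151
```

```bash
python3 lheld.py m5
```

```text
t 36.05 TCP [508.01  15.33 117.75] yaw 1.4933 open 0.150 F [ 0.4 -0.6 -3.5] std [0.031 0.007 0.026 0.   ]
deck plane: slope a,b deg [-0.11  0.03] z rel TCP -14.75
far end a 82.49 -> lid centre a -0.51
width 86.79 centre b@0 0.05 mean b -0.09 at a 62 slope deg -0.13
```

>>> apply_moves:
  motion:
    - {"tx": 0, "ty": 0, "tz": 2, "yaw": 0, "hand": 1}
    - {"tx": 0, "ty": 0, "tz": 3, "yaw": 0, "hand": 1}
    - {"tx": 0, "ty": 0, "tz": 4, "yaw": 0, "hand": 1}
    - {"tx": 0, "ty": 0, "tz": 4.5, "yaw": 0, "hand": 1}
    - {"tx": 0, "ty": 0, "tz": 4.5, "yaw": 0, "hand": 1}
    - {"tx": 0, "ty": 0, "tz": 4.5, "yaw": 0, "hand": 1}

```text
clock: 36.65
ee_pos: [508.2, 15.3, 113.7]
eef_rot: [-3.141, 0.0, 1.493]
contact_force: [0.4, 0.3, -1.9]
opening: 0.152
```

```bash
python3 lheld.py m6; python3 sc.py m6
```

```text
t 36.80 TCP [508.29  15.33 113.8 ] yaw 1.4933 open 0.150 F [ 0.5  0.2 -2.4] std [0.024 0.01  0.025 0.   ]
deck plane: slope a,b deg [-0.07  0.04] z rel TCP -14.76
far end a 82.46 -> lid centre a -0.54
width 86.82 centre b@0 -0.10 mean b -0.11 at a 62 slope deg -0.01
```

View pics/m6_scene.png

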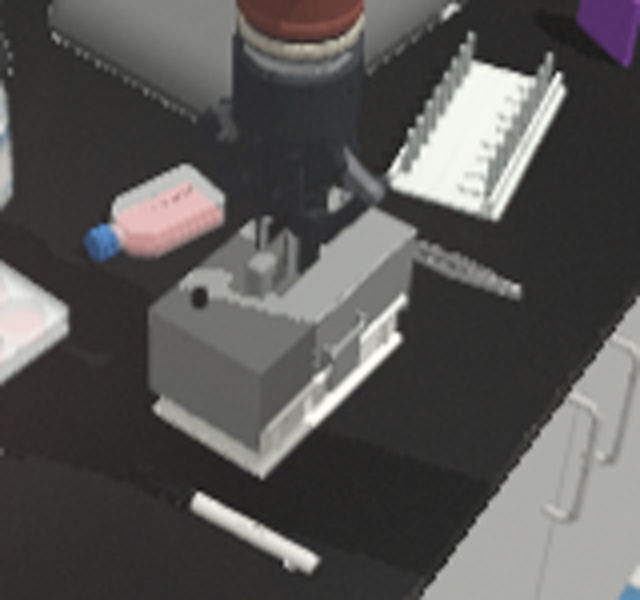

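>>> apply_moves:
  motion:
    - {"tx": 0, "ty": 0, "tz": 0.5, "yaw": 0, "hand": 1}
    - {"tx": 0, "ty": 0, "tz": 1, "yaw": 0, "hand": 1}
    - {"tx": 0, "ty": 0, "tz": 1, "yaw": 0, "hand": 1}
    - {"tx": 0, "ty": 0, "tz": 1, "yaw": 0, "hand": 1}

```text
clock: 37.3
ee_pos: [508.5, 15.3, 113.4]
eef_rot: [3.141, -0.0, 1.493]
contact_force: [-1.4, -0.9, 5.7]
opening: 0.151
```

```bash
python3 lheld.py m7
```

```text
t 37.45 TCP [508.52  15.3  113.41] yaw 1.4933 open 0.150 F [-1.1  0.7  5.2] std [0.013 0.016 0.006 0.   ]
deck plane: slope a,b deg [-0.07 -0.01] z rel TCP -14.74
far end a 82.48 -> lid centre a -0.52
width 86.91 centre b@0 -0.07 mean b -0.17 at a 62 slope deg -0.10
```

>>> apply_moves:
  motion:
    - {"tx": 0, "ty": 0, "tz": 0.8, "yaw": 0, "hand": 1}
    - {"tx": 0, "ty": 0, "tz": 1.6, "yaw": 0, "hand": 1}
    - {"tx": 0, "ty": 0, "tz": 1.6, "yaw": 0, "hand": 1}
    - {"tx": 0, "ty": 0, "tz": 1.6, "yaw": 0, "hand": 1}

```text
clock: 37.85
ee_pos: [508.5, 15.3, 113.4]
eef_rot: [3.141, -0.001, 1.493]
contact_force: [-4.0, 0.3, 17.0]
opening: 0.148
```

```bash
python3 lheld.py m8; python3 sc.py m8
```

```text
t 38.00 TCP [508.53  15.32 113.36] yaw 1.4933 open 0.151 F [-4.8  0.5 17.2] std [0.004 0.018 0.007 0.   ]
deck plane: slope a,b deg [-0.07 -0.03] z rel TCP -14.69
far end a 82.48 -> lid centre a -0.52
width 86.93 centre b@0 -0.10 mean b -0.14 at a 62 slope deg -0.04
```

View pics/m8_scene.png

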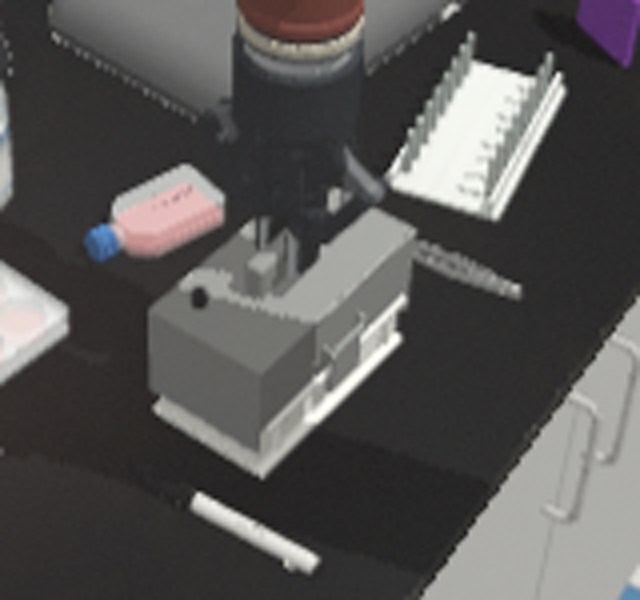

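Hard stop at home height. A gentle tug will test the clips.

>>> apply_moves:
  motion:
    - {"tx": 0, "ty": 0, "tz": -1.5, "yaw": 0, "hand": 1}
    - {"tx": 0, "ty": 0, "tz": -3, "yaw": 0, "hand": 1}
    - {"tx": 0, "ty": 0, "tz": -3.8, "yaw": 0, "hand": 1}
    - {"tx": 0, "ty": 0, "tz": -3.8, "yaw": 0, "hand": 1}

```text
clock: 38.5
ee_pos: [508.2, 15.3, 114.5]
eef_rot: [-3.141, 0.0, 1.493]
contact_force: [0.4, -0.3, -2.8]
opening: 0.153
```

```bash
python3 lheld.py m9
```

```text
t 38.65 TCP [508.18  15.37 114.47] yaw 1.4934 open 0.151 F [ 1.2 -0.2 -4.6] std [0.009 0.007 0.016 0.   ]
deck plane: slope a,b deg [-0.07 -0.02] z rel TCP -14.79
far end a 82.45 -> lid centre a -0.55
width 86.88 centre b@0 -0.33 mean b -0.13 at a 62 slope deg 0.19
```

>>> apply_moves:
  motion:
    - {"tx": 0, "ty": 0, "tz": -0.7, "yaw": 0, "hand": 1}
    - {"tx": 0, "ty": 0, "tz": -0.7, "yaw": 0, "hand": 1}
    - {"tx": 0, "ty": 0, "tz": -0.7, "yaw": 0, "hand": 1}

```text
clock: 38.95
ee_pos: [507.9, 15.4, 114.6]
eef_rot: [-3.14, 0.001, 1.493]
contact_force: [2.4, -0.2, -17.5]
opening: 0.151
```

```bash
python3 lheld.py m10|head -2
```

```text
t 39.10 TCP [507.83  15.41 114.64] yaw 1.4935 open 0.151 F [  3.3  -0.1 -18.9] std [0.011 0.018 0.019 0.   ]
deck plane: slope a,b deg [-0.12  0.03] z rel TCP -14.82
```

Clips hold against a 17 N pull: snapped in. Press home again, relax, release.

>>> apply_moves:
  motion:
    - {"tx": 0, "ty": 0, "tz": 1.5, "yaw": 0, "hand": 1}
    - {"tx": 0, "ty": 0, "tz": 3.2, "yaw": 0, "hand": 1}
    - {"tx": 0, "ty": 0, "tz": 4, "yaw": 0, "hand": 1}
    - {"tx": 0, "ty": 0, "tz": 4, "yaw": 0, "hand": 1}
    - {"tx": 0, "ty": 0, "tz": 3, "yaw": 0, "hand": 1}
    - {"tx": 0, "ty": 0, "tz": 3, "yaw": 0, "hand": 1}

```text
clock: 39.7
ee_pos: [509.0, 15.2, 113.4]
eef_rot: [3.14, -0.0, 1.493]
contact_force: [0.5, -0.9, 2.9]
opening: 0.148
```

```bash
python3 lheld.py n1|head -2
```

```text
t 39.85 TCP [509.05  15.21 113.42] yaw 1.4932 open 0.149 F [-0.2 -0.4  5.4] std [0.007 0.016 0.005 0.   ]
deck plane: slope a,b deg [-0.07 -0.01] z rel TCP -14.75
```

>>> apply_moves:
  motion:
    - {"tx": 0, "ty": 0, "tz": -0.3, "yaw": 0, "hand": 0.5}
    - {"tx": 0, "ty": 0, "tz": -0.3, "yaw": 0, "hand": 0.5}
    - {"tx": 0, "ty": 0, "tz": -0.3, "yaw": 0, "hand": 0.5}
    - {"tx": 0, "ty": 0, "tz": -0.3, "yaw": 0, "hand": 0.5}
    - {"tx": 0, "ty": 0, "tz": -8, "yaw": 0, "hand": 0.5}
    - {"tx": 0, "ty": 0, "tz": -30, "yaw": 0, "hand": 0.5}
    - {"tx": 0, "ty": 0, "tz": -70, "yaw": 0, "hand": 0.5}
    - {"tx": 0, "ty": 0, "tz": -110, "yaw": 0, "hand": 0.5}
    - {"tx": 0, "ty": 0, "tz": -150, "yaw": 0, "hand": 0.5}
    - {"tx": 0, "ty": 0, "tz": -150, "yaw": 0, "hand": 0.5}
    - {"tx": 0, "ty": 0, "tz": -150, "yaw": 0, "hand": 0.5}
    - {"tx": 0, "ty": 0, "tz": -150, "yaw": 0, "hand": 0.5}

```text
clock: 41.05
ee_pos: [507.3, 15.5, 261.7]
eef_rot: [-3.139, 0.0, 1.493]
contact_force: [0.8, 0.1, -0.5]
opening: 0.502
```

```bash
python3 lid.py n2 400,620,-120,150 26; python3 sc.py n2; python3 plan.py 440,15,264,1.4943
```

```text
t 41.20 TCP [507.4   15.46 261.35] yaw 1.4933 open 0.499 F [-0.1 -0.1 -0.6] std [0.111 0.042 0.041 0.   ]
q [-0.396  0.402  0.462  1.808 -0.21   0.983  0.074]
bar [321. 235.] 2243 124.8 [array([508.83,  15.06]), array([69.6 , 13.84]), np.float64(85.5)]
deck [320. 216.] 26514 99.0 [array([508.86,  14.61]), array([166.08,  88.12]), np.float64(85.57)]
at [507.9  15.3 261.7] rpy [-3.139e+00  1.000e-03  1.493e+00] F [-0.9 -0.2  0.7] open 0.501 t 41.3
440,15,264,1.4943 -> tx -5.6 ty -67.7 tz -2.3 yaw -0.1
```

View pics/n2.png

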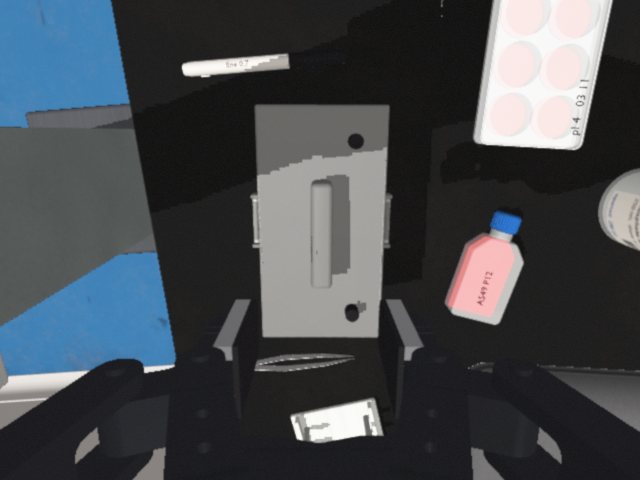

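View pics/n2_scene.png

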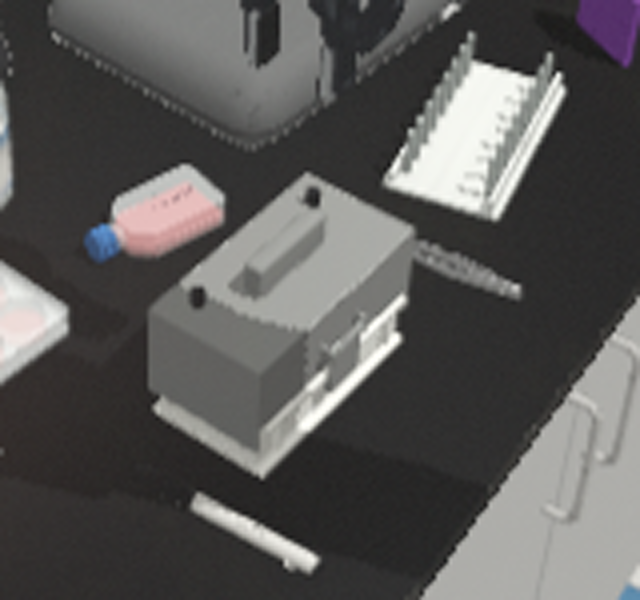

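The lid sits home: deck at 99.0 (26+73), bar top at 124.8, gripper clear. Handing in.

```bash
python3 -c "
from station import ctrl
print(ctrl.job_done())"
```

```text
the job is handed in; nothing more can be done
None
```

The transfer tank is set up: all three cassettes that were in the rack are in the tank and the lid is clipped on. I handed the job in at about 41 s of the 210 s allowed.

- **Cassettes:** They stand in three separate slots (the two at the +y end and the one at the −y end). All three tab tops read 89.1–89.5 mm, against 90 mm for seated. The camera reads just under 1 mm low. I left the purple look-alike alone.
- **Lid:** I pressed it down over the loaded tank until it stopped hard at about 19 N net. After release the top of the lid reads 99.0 mm and the grip bar top 124.8 mm, which match home. It looks level and is centred to within about 0.5 mm.
- **Clips:** A pull of about 17 N lifted the lid only about 1.2 mm before it held, so the clips are latched. I then pressed it home again. The cameras could not show the clip latches themselves, so this rests on the pull test.
- **Disagreement:** I did not see the expected 6–12 N as the clips spread, or the 3 N as they rode down, because I read the force only at pauses. The hard stop, the height and the pull test all point to home and latched.
- **Bench:** In the views I took the bystander items showed no sign of being disturbed. I did not measure them separately.

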